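# Wedge the gib key into the trolley wheel hub

## Task

Take the gib-headed taper key out of its wooden block, set it hand-tight in the keyway gap between the tilted wheel hub and its shaft, and let go of it. Then take the wooden-handled brass drift and tap the key home with it - not with the fingers - in at least two separate taps, lifting the drift clear of the key between them, until the key's head is down on the hub face. Finally stand the drift back in its block, and leave the other things on the bench alone.

Things in the scene. Friction and masses are not known exactly. Their poses are not given: they have to be found in the camera images.
- hub: Aluminium wheel hub, 100 mm across, 45 mm thick, six dark screws in its face, fixed on a grey stand. Its bore leans 25 degrees from vertical towards its own -x side, roughly to the robot. z: out of the face along the bore; z = 0: hub face. Origin at the middle of the keyway gap's mouth. With the key home, the key's axes equal these and its head centre is at (3.5, 0, 11) mm here.
- hub_gap (a point): Same point and axes as the hub: mouth of the keyway gap between hub and shaft. Along y it is 16.4 mm wide (mouth bevelled to 24). Along x it runs from the hub's flat at +6 mm (mouth bevelled to +9) to the shaft's sloping flat at -5.3 mm at the face, narrowing 1:8 downward (-1 mm at 34 mm depth). Open over 50 mm deep.
- shaft (a joint): Dark 33 mm shaft in the bore: distance (m) it is wedged aside, to the hub's -x: 0 when the key is hand-tight, about 0.002 when home. A stiff spring pushes back. The key is hand-tight with its head's underside about 16 mm off the hub face; driving it on takes about 3 N rising to about 14 N along the bore, and it stays where left.
- key_head (a point): Centre of the head of the steel gib key (130 g): grasp here. z up the shank to the head, x to the side where the head overhangs. Head 25 mm in x, 16 in y, 22 high. Starts upright in the key block, head's underside 16 mm above the block's top; draws out straight up.
- key_tip (a point): Lower end of the gib key's shank, 61 mm below the head's centre and 3.5 mm to -x of it; same axes. The shank is 50 mm long, 14 mm wide in y; its back is flat at x = +6 mm from here, its other face tapers from x = -7.25 mm under the head to -1 mm at the tip (13.25 to 7 mm thick).
- key_block: Wooden block holding the gib key and a plain key, fixed; 116 mm in x (-80 to +36 mm), 68 mm in y, 46 mm high. Origin on its underside, below the gib key; its x axis is the gib key's x axis at the start.
- drift_grip (a point): Centre of the drift's round wooden handle: grasp here. Handle 28 mm across, 70 mm long; below it a brass rod 16 mm across with a flat tip 95 mm below this point; 200 g. z from tip to handle. Starts upright in one of the two holes of the drift block, the handle's lower end 15 mm above the block's top.
- drift_tip (a point): Centre of the flat brass tip of the drift; same axes.
- drift_block: Wooden block 130 mm along x, 70 mm along y, 55 mm high, fixed to the bench, origin in the middle of its underside. Two holes 20 mm across and 45 mm deep (floor at z = 10 mm) at x = -35 and +35 mm, y = 0: one holds the drift, the other the punch.
- plain_key: Headless rectangular steel key, 20 by 14 by 50 mm, standing in the key block 50 mm from the gib key on the block's -x side, top 16 mm above the block; origin on its underside. Leave alone.
- punch: Dark steel pin punch, 100 mm long, 16 mm across below and 12 mm above, standing loosely (it may lean some degrees) in the other hole of the drift block; origin at its lower end. Leave alone.
- spray_can: Spray can 66 mm across, 190 mm high; origin at the centre of its foot. Leave alone.
- tape_roll: Roll of masking tape lying flat, 100 mm across, 24 mm high. Leave alone.
- wrench: Steel wrench lying on the bench. Leave alone.
- screwdriver: Screwdriver lying on the bench. Leave alone.
- paint_jar: Paint jar 60 mm across, 70 mm high; origin at the centre of its foot. Leave alone.
Mind the look-alikes: they are no part of the job. Leave any green or pink look-alike of the part that bears key_head alone.

How it is judged:
By the outcome, as a careful person would: the job done as asked, in the order asked, and still so for the second after the job is handed in, with the robot touching nothing.
It also fails if it takes over 67 s, if anything falls off the work surface, if the arm or the gripper's body presses on something with over 40 N, if the wrist force passes 120 N, or if a joint passes its speed limit or range.

## Robot

A 6-joint arm with a two-finger parallel gripper is mounted at the origin on the work surface. World frame = base frame: x ahead of the robot, y to its left, z up, the work surface at z = 0. Lengths are in m, angles in degrees, forces in N, time in s.
With the tool pointing down it reaches from about 0.35 to 0.775 m from the base axis. Payload 7.3 kg.
Tool frame: the origin (TCP) lies on the centre line of the jaws, within the pads' length; the fingertips stand 14 mm ahead of it and the grasp point (between the pads) lies 5 mm behind it (finger_overhang is the distance from the TCP to the fingertips, in m); z points along the fingers, y is the line along which they close (so a half turn about z gives the same grasp; the last joint's range is limited). The gripper opens to 92 mm and grips with 3 to 60 N. Pads are 19 mm wide; open, the fingers measure 130 mm over their backs; the gripper's body (75 mm by 190 mm) begins 47 mm behind the grasp point.
Start: joints at [-8.365, 19.595, 87.324, -0, 73.075, -8.365], TCP at [0.525, 0, 0.241] pointing down, gripper open.
Joint ranges: [-145.02, 145.02], [-44.19, 115.74], [2.07, 154.8], [-57.11, 237.11], [16.16, 152.29], [-177.93, 177.93]. Speed limits (degrees/s): [147.25, 147.25, 180, 180, 180, 180].

## Interface

Orientations are given as a 3x3 rotation matrix whose columns are the frame's x, y, z axes.
In Python, from cell import get_obs, grab_frame, job_done, finger_overhang gives the robot as it stands. The module is installed in compiled form; this text tells all that it offers.
- The arm moves only by the tool move_arm, never from a script. Its argument "targets" is a list that holds one entry, the list of rows, each a list of 7 numbers: the shift along the world's x, y, z as a fraction of full scale, then the turn, a rotation vector about the world's x, y, z as a fraction of full scale, then the opening, from 0 (shut) to 1 (fully open). In form: [[[x, y, z, ax, ay, az, claw], ...]]. A call has 1 to 20 rows; each row shifts and turns the commanded pose from where the row before left it; what a row does not reach is not made up. Full scale, the value 1, is 30 cm for a shift and 1.5 rad for a turn. A row lasts 1/8 s, in which the tool goes at most 62.5 mm and 10.7 degrees, less where a joint would pass 70% of its speed; a pose out of reach is approached as far as the arm can. A call with a number of a shift or a turn outside -1 to 1 is refused whole. A call with a gripper value outside its range is refused whole. The fingers move at their own pace and stop on an object; "force" is the grip in N (left out, the last holds). Time passes only in rows, so rows that do not move let the fingers close. It gives the time, the measured TCP pose, the force, the opening and the grip force at its end, in the units of the state.
- get_obs(): the state, without advancing time (a new reading comes with each control period).
- grab_frame(name): name is "scene" or "side" or "wrist"; returns a dict with "image" (420x560x3 uint8, red, green, blue), "fx", "fy", "cx", "cy" (pixels), "rvec" (rotation vector, rad) and "tvec" (3), from world to camera coordinates, as OpenCV has them. Camera axes: x right, y down, z forward; pixel columns grow to the right and rows downward; lengths in m; the calibration is good to about 2 mm. A picture is of the moment at which its call begins. There is no depth.
- job_done(): hands the job in; it is judged then, once.
The state is a dict: "time": time; "qpos": joint angles; "qd": joint speeds; "effort": joint torques, N m; "tool_pos": TCP position; "tool_rot": TCP orientation; "wrist_force": force on the tool from outside, world axes, zero at the start; "moment": the same for the moment, N m; "grip_width": opening from 0.0 (shut) to 1.0 (fully open); "gripper_force": force on a finger pad.
Only numpy, scipy, OpenCV 4.12 (cv2) and the standard library are available. Lean on these libraries where they do the work, as an engineer would, in place of code of your own. Each camera call takes 0.05 s, during which the arm holds its last target. There are 200 camera calls.

## Working session

There is one attempt and no reset: what is moved stays moved. The work goes in short steps, Python scripts to look and compute and a tool call to move; the robot and the scene stay as the last step left them, time stands still between calls to the robot, and variables do not carry over. Pictures are saved under pics/ and viewed, at most 10 in all, crops included, and the job is handed in when it is done.

Besides the shell and the picture viewer there is one more tool, called after "Emit:" as name([rows], argument=value, ...), one row to a line, values as JSON. move_arm: Moves the arm, as the interface text tells. Shift numbers are shares of 30 cm and turn numbers shares of 1.5 rad, none past 1 either way. Its arguments: {"type":"object","properties":{"targets":{"type":"array","items":{"type":"array","items":{"type":"array","items":{"type":"number","minimum":-1,"maximum":1}}}},"force":{"type":"number"}},"required":["targets"]}

```bash
mkdir -p pics; cat > h.py <<'E'
import numpy as np, cv2
from cell import get_obs, grab_frame, job_done, finger_overhang
def grab(n):
    f=grab_frame(n); f['R']=cv2.Rodrigues(np.array(f['rvec'],float))[0]; f['t']=np.array(f['tvec'],float).ravel(); return f
def ray(f,u,v):
    d=f['R'].T@np.array([(u-f['cx'])/f['fx'],(v-f['cy'])/f['fy'],1]); return -f['R'].T@f['t'], d/np.linalg.norm(d)
def onz(f,u,v,z):
    c,d=ray(f,u,v); return c+d*(z-c[2])/d[2]
def tri(obs):
    A=0;b=0
    for f,u,v in obs:
        c,d=ray(f,u,v); P=np.eye(3)-np.outer(d,d); A=A+P; b=b+P@c
    return np.linalg.solve(A,b)
def proj(f,p):
    q=f['R']@np.array(p)+f['t']; return np.array([f['fx']*q[0]/q[2]+f['cx'],f['fy']*q[1]/q[2]+f['cy']])
def save(f,n,crop=None,s=1):
    im=f['image'][:,:,::-1]
    if crop: u,v,w,h=crop; im=im[v:v+h,u:u+w]
    cv2.imwrite('pics/'+n,cv2.resize(im,None,fx=s,fy=s,interpolation=cv2.INTER_CUBIC))
import pickle
E
python3 - <<'E'
from h import *
F={n:grab(n) for n in('scene','side','wrist')}
pickle.dump(F,open('F0.pkl','wb'))
a=np.hstack([F['scene']['image'],F['side']['image']])
for n in F: save(F[n],n+'0.png',None,1.4); print(n,-F[n]['R'].T@F[n]['t'],F[n]['R'][2],F[n]['fx'])
print(get_obs(),finger_overhang)
E
```

```text
scene [0.96737636 0.56151482 0.82124713] [-0.3839082  -0.5842413  -0.71503608] 448.740425061085
side [-0.19732929 -0.76416401  0.66742822] [ 0.63963978  0.61604942 -0.45972173] 456.19313569486945
wrist [0.5244585  0.0721059  0.38382678] [-0.00127834 -0.26633861 -0.96387868] 354.33181153969423
{'time': 0.15, 'qpos': array([-8.36593454e+00,  1.96271841e+01,  8.73663327e+01, -5.18800624e-04,
        7.30758648e+01, -8.36333562e+00]), 'qd': array([-0.05489367, -0.13050598, -0.16452947, -0.15822686,  0.00466015,
        0.01541836]), 'effort': array([ 7.52666965e-04, -4.31470585e+01, -2.44352603e+01,  7.18239485e-02,
        5.38185902e-02, -1.32920518e-04]), 'tool_pos': array([5.24690876e-01, 5.81768517e-05, 2.40195155e-01]), 'tool_rot': array([[ 4.28191735e-05,  9.99999280e-01, -1.19931199e-03],
       [ 9.99999985e-01, -4.26181813e-05,  1.67614650e-04],
       [ 1.67563416e-04, -1.19931915e-03, -9.99999267e-01]]), 'wrist_force': array([ 0.23476059,  0.12064882, -1.02452748]), 'moment': array([-0.01712419, -0.01429462,  0.00984337]), 'gripper_force': 0.0, 'grip_width': 0.9970291981898406} 0.014
```

View pics/scene0.png

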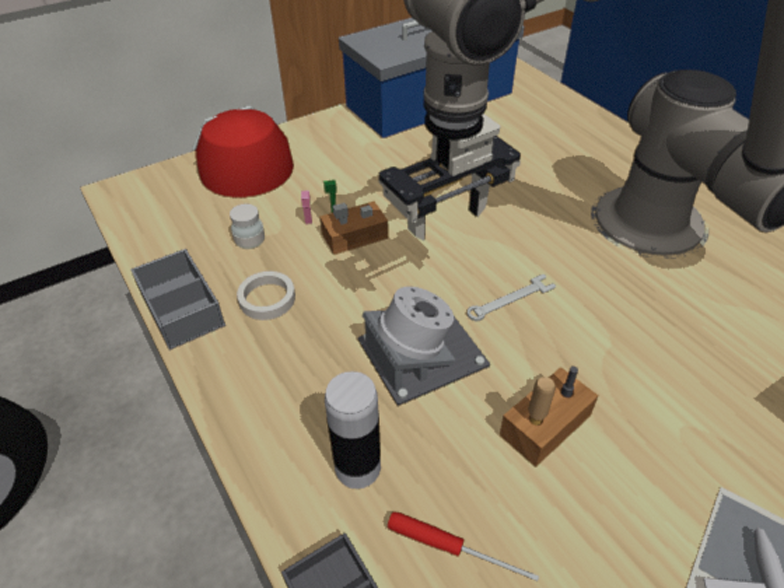

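View pics/side0.png

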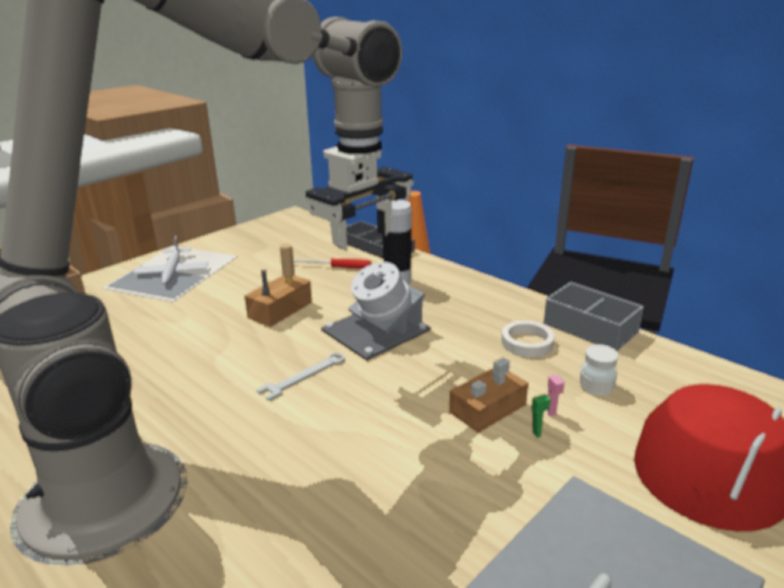

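The scene view shows the gib key candidate at about (340,212) and the plain key at (366,211). The green (330,190) and pink (307,205) look-alikes stand beside the block. The hub is at (420,310), and the drift (540,398) and punch (571,380) stand in their block. In the side view the keys are at (501,372) and (478,388), and the hub at (380,285). The grey key with the overhanging head in the wooden block fits the description, so I'll confirm it enlarged.

```bash
python3 - <<'E'
from h import *
F=pickle.load(open('F0.pkl','rb'))
def c(n,u,v,w=80,h=60): return cv2.resize(F[n]['image'][v:v+h,u:u+w,::-1],(400,300),interpolation=cv2.INTER_CUBIC)
im=np.vstack([np.hstack([c('scene',210,125),c('side',315,245)]),np.hstack([c('scene',255,195,96,72),c('side',228,180,96,72)])])
cv2.imwrite('pics/c1.png',im)
E
```

```text
(no output)
```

View pics/c1.png

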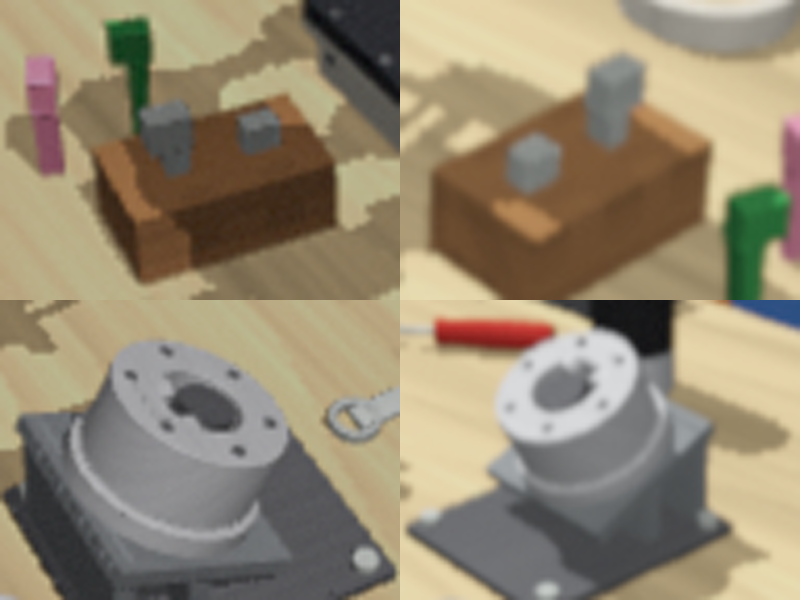

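View pics/wrist0.png

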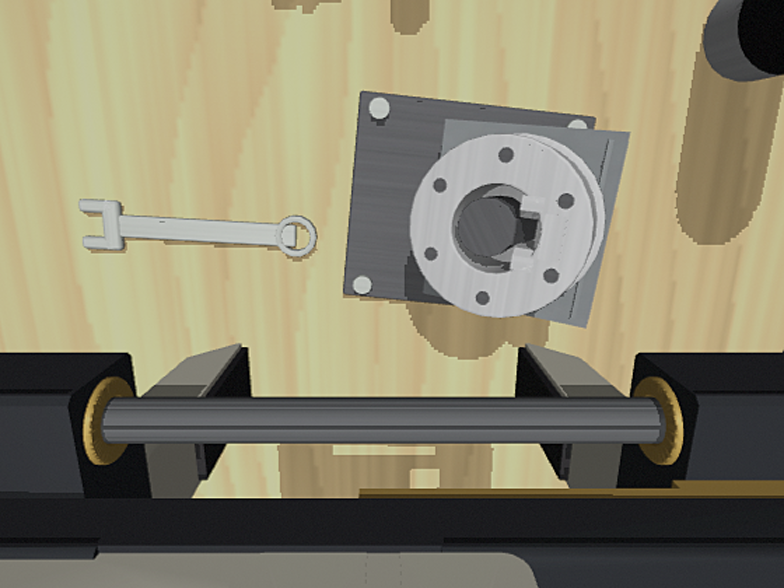

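The enlarged crop confirms the grey gib key (head overhanging) at the block's end, with the plain key beside it. The green and pink look-alikes are outside the block. The wrist view shows all six hub screws and the gap at (525,238) in the enlarged picture.

```bash
python3 - <<'E'
from h import *
F=pickle.load(open('F0.pkl','rb'))
W,S,D=F['wrist'],F['scene'],F['side']
def ref(f,u,v,r):
    g=cv2.cvtColor(f['image'],cv2.COLOR_RGB2GRAY).astype(float)
    for _ in range(3):
        a,b=int(round(u)),int(round(v)); p=g[b-r:b+r+1,a-r:a+r+1]; w=np.clip(np.median(p)-20-p,0,None)
        if w.sum()==0: print('none',u,v);return u,v
        yy,xx=np.mgrid[b-r:b+r+1,a-r:a+r+1]; u,v=(w*xx).sum()/w.sum(),(w*yy).sum()/w.sum()
    return u,v
w=[(506,155),(566,201),(551,276),(482,298),(431,254),(440,185)]
w=[ref(W,a/1.4,b/1.4,6) for a,b in w]
s=[(167,351),(234,374),(239,451),(166,426),(131,375)]
s=[ref(S,255+a*.24,195+(b-300)*.24,2) for a,b in s]
d=[(581,342),(620,360),(603,406),(547,428),(509,407),(527,366)]
d=[ref(D,228+(a-400)*.24,180+(b-300)*.24,2) for a,b in d]
print(np.round(w,1),np.round(s,1),np.round(d,1))
# match by rough 3D on plane z~0.12
for z in(.09,.11,.13):
  print(z);print(np.round([onz(W,*p,z)[:2] for p in w],3).tolist());print(np.round([onz(S,*p,z)[:2] for p in s],3).tolist());print(np.round([onz(D,*p,z)[:2] for p in d],3).tolist())
for n,a,b in(('key',(243.2,147.4),(358.2,259)),('plain',(261.6,149.4),(341.6,274.4)),('drift',(387.9,273.6),(205,177)),('punch',(410,263.6),(189.3,193.6))):
  p=tri([(S,*a),(D,*b)]);print(n,p,proj(S,p)-a,proj(D,p)-b)
pickle.dump((w,s,d),open('scr.pkl','wb'))
E
```

```text
none 279.43243243243245 207.5608108108108
[[360.4 109.3]
 [402.7 139.4]
 [392.9 195.1]
 [344.2 212.4]
 [307.3 180.9]
 [313.8 131.9]] [[294.6 206.8]
 [310.6 212.4]
 [311.8 230.7]
 [294.6 224.8]
 [285.9 212.6]] [[271.1 189.6]
 [280.6 193.7]
 [279.4 207.6]
 [262.9 210.2]
 [254.  205.3]
 [256.3 191.3]]
0.09
[[0.594, 0.075], [0.63, 0.051], [0.626, 0.004], [0.585, -0.011], [0.553, 0.017], [0.557, 0.057]]
[[0.564, -0.023], [0.544, 0.011], [0.573, 0.057], [0.594, 0.022], [0.59, -0.019]]
[[0.675, 0.11], [0.674, 0.069], [0.608, 0.011], [0.566, 0.033], [0.57, 0.073], [0.638, 0.134]]
0.11
[[0.589, 0.074], [0.622, 0.052], [0.619, 0.009], [0.581, -0.005], [0.551, 0.02], [0.555, 0.058]]
[[0.575, -0.007], [0.555, 0.026], [0.584, 0.07], [0.605, 0.037], [0.601, -0.003]]
[[0.645, 0.079], [0.644, 0.04], [0.58, -0.016], [0.539, 0.006], [0.543, 0.044], [0.609, 0.103]]
0.13
[[0.584, 0.074], [0.615, 0.054], [0.612, 0.014], [0.577, 0.0], [0.549, 0.024], [0.552, 0.059]]
[[0.586, 0.009], [0.567, 0.041], [0.594, 0.084], [0.615, 0.052], [0.611, 0.013]]
[[0.615, 0.049], [0.614, 0.011], [0.552, -0.043], [0.513, -0.022], [0.517, 0.015], [0.58, 0.072]]
key [ 0.55254279 -0.28736309  0.08143366] [-0.58957761 -0.24283736] [-0.69310581  0.24340688]
plain [ 0.50328521 -0.27779646  0.05993365] [-0.75373571 -0.26501194] [-0.91990038  0.26959175]
drift [0.54016087 0.25022358 0.13431115] [-8.54084235e-01 -6.21312430e-04] [-0.53323195 -0.05863934]
punch [0.47212293 0.24273437 0.10725469] [-1.82451179  0.0783098 ] [-1.2279434  -0.19301056]
```

```bash
python3 - <<'E'
from h import *
F=pickle.load(open('F0.pkl','rb')); w,s,d=pickle.load(open('scr.pkl','rb'))
W,S,D=F['wrist'],F['scene'],F['side']
sm={3:0,4:1,0:2,1:3,2:4}; dm={1:0,2:1,4:3,5:4,0:5}
P=[]
for i in range(6):
    o=[(W,*w[i])]
    if i in sm:o.append((S,*s[sm[i]]))
    if i in dm:o.append((D,*d[dm[i]]))
    p=tri(o);P.append(p);print(i,np.round(p,4),[np.round(proj(f,p)-(u,v),1).tolist() for f,u,v in o])
P=np.array(P);c=P.mean(0);n=np.linalg.svd(P-c)[2][2];n*=np.sign(n[2])
print('c',c,'n',n,'tilt',np.degrees(np.arccos(n[2])),'yaw tilt',np.degrees(np.arctan2(-n[1],-n[0])),'R',np.linalg.norm(P-c,axis=1))
x=P[1]+P[2]-P[4]-P[5];print('x yaw',np.degrees(np.arctan2(x[1],x[0])),'yaw from y',np.degrees(np.arctan2(*(-1,1)*np.array([(P[1]-P[2])[0],(P[1]-P[2])[1]]))))
# gap features in wrist: crop
save(W,'gap.png',(280,80,170,140),4.5)
E
```

```text
0 [0.5874 0.0773 0.1231] [[2.6, -4.4], [0.6, -1.3], [0.7, 0.9]]
1 [0.6157 0.0521 0.1294] [[0.1, 2.5], [-0.2, 0.5], [-0.6, -0.2]]
2 [0.6122 0.0127 0.1301] [[0.3, 1.4], [-0.5, 0.2], [-0.7, 0.0]]
3 [ 0.5792 -0.0026  0.1169] [[-0.5, -0.7], [-0.3, -0.2]]
4 [0.551  0.0188 0.1012] [[-0.7, 0.0], [-0.4, 0.1], [-0.2, -0.1]]
5 [0.5557 0.0575 0.1006] [[0.0, 0.0], [-0.0, 0.0]]
c [0.58353213 0.03593673 0.11686754] n [-4.32714557e-01 -4.54682409e-04  9.01530867e-01] tilt 25.63997172176196 yaw tilt 0.060204522855995805 R [0.04196058 0.0381044  0.03920839 0.03882501 0.03996507 0.03876551]
x yaw -5.444069221366547 yaw from y -5.060996839114985
```

View pics/gap.png

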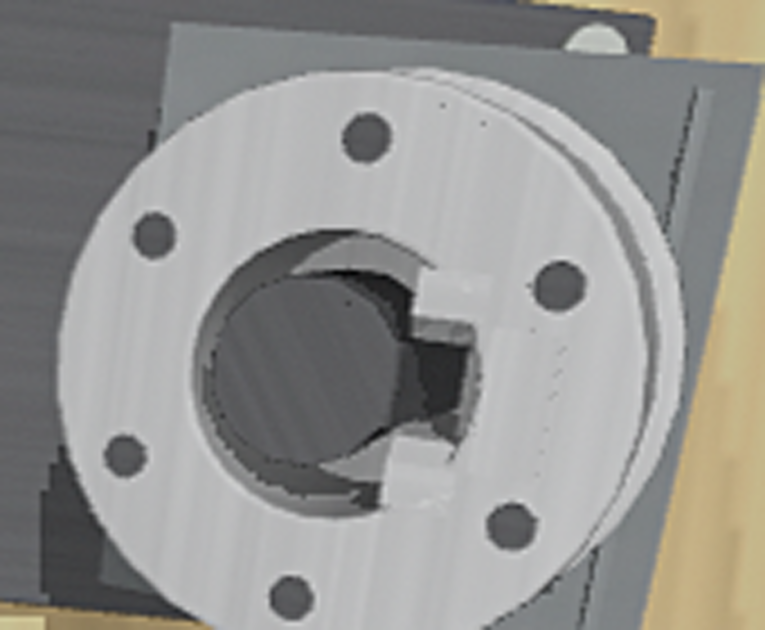

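```bash
python3 - <<'E'
from h import *
from scipy.optimize import least_squares
F=pickle.load(open('F0.pkl','rb')); w,s,d=pickle.load(open('scr.pkl','rb'))
W,S,D=F['wrist'],F['scene'],F['side']
sm={3:0,4:1,0:2,1:3,2:4}; dm={1:0,2:1,4:3,5:4,0:5}
O=[(i,W,w[i]) for i in range(6)]+[(i,S,s[k]) for i,k in sm.items()]+[(i,D,d[k]) for i,k in dm.items()]
t=np.radians(25)
def rot(y): 
    c,n=np.cos(y),np.sin(y); z=np.array([-c*np.sin(t),-n*np.sin(t),np.cos(t)]); Y=np.array([-n,c,0]); return np.c_[np.cross(Y,z),Y,z]
ang=np.radians([90,30,-30,-90,-150,150])
def res(p):
    R=rot(p[3]); 
    return np.concatenate([proj(f,p[:3]+R@(p[4]*np.array([np.cos(ang[i]),np.sin(ang[i]),0])))-q for i,f,q in O])
r=least_squares(res,[.583,.036,.117,-.1,.039],loss='soft_l1'); print(r.x,np.degrees(r.x[3]));print(np.round(r.fun.reshape(-1,2),1).tolist())
c=r.x[:3];R=rot(r.x[3]);pickle.dump((c,R),open('hub.pkl','wb'))
print(R)
for a,b in((422,268),(490,275),(484,375),(452,508),(380,508),(470,340),(460,440),(400,345),(213,370),(310,275),(300,465),(193,380),(330,228),(330,518)):
    o,dd=ray(W,280+a/4.5,80+b/4.5); k=((c-o)@R[:,2])/(dd@R[:,2]); print((a,b),np.round(R.T@(o+k*dd-c)*1e3,1))
E
```

```text
[ 0.5834347   0.03572985  0.11625198 -0.09106459  0.03877094] -5.217616831313121
[[-0.5, 0.0], [0.4, 2.3], [0.3, 0.2], [0.3, -0.7], [-0.1, -0.3], [-0.9, -0.3], [-0.6, 0.1], [-0.4, -0.0], [-0.2, -0.1], [-0.1, 0.2], [-0.2, 0.3], [-0.7, -0.5], [-1.0, -0.2], [-0.2, -0.5], [-0.3, -0.4], [1.4, 3.4]]
[[ 0.90255249  0.09093878 -0.42086714]
 [-0.08241853  0.99585648  0.03843239]
 [ 0.42261826  0.          0.90630779]]
(422, 268) [13.3 18.6 -0. ]
(490, 275) [24.  18.7  0. ]
(484, 375) [25.7  3.   0. ]
(452, 508) [ 24.4 -19.3   0. ]
(380, 508) [ 12.9 -21.3   0. ]
(470, 340) [22.6  8.2 -0. ]
(460, 440) [23.8 -7.9  0. ]
(400, 345) [11.8  6.  -0. ]
(213, 370) [-18.9  -2.5   0. ]
(310, 275) [-4.6 15.4  0. ]
(300, 465) [ -1.6 -16.3  -0. ]
(193, 380) [-22.3  -4.7   0. ]
(330, 228) [-2.4 23.3 -0. ]
(330, 518) [  4.9 -24.5   0. ]
```

```bash
cat >> h.py <<'E'
from scipy.optimize import least_squares
from scipy.spatial.transform import Rotation as Ro
t25=np.radians(25)
def rot(y,t=t25):
    c,n=np.cos(y),np.sin(y); z=np.array([-c*np.sin(t),-n*np.sin(t),np.cos(t)]); Y=np.array([-n,c,0]); return np.c_[np.cross(Y,z),Y,z]
def tool(R,sg=1): # tool axes gripping along object's y, pointing along -z
    return np.c_[-sg*R[:,0],sg*R[:,1],-R[:,2]]
def go(p,T,pc=None,Rc=None):
    o=get_obs(); pc=o['tool_pos'] if pc is None else pc; Rc=o['tool_rot'] if Rc is None else Rc
    s=(np.array(p)-pc)/.3; r=Ro.from_matrix(T@Rc.T).as_rotvec()/1.5
    n=max(np.linalg.norm(s)/.19,np.linalg.norm(r)/.11); print('total',np.round(s,4),np.round(r,4),'rows>=',round(n,1))
E
python3 - <<'E'
from h import *
F=pickle.load(open('F0.pkl','rb')); w,s,d=pickle.load(open('scr.pkl','rb'))
W,S,D=F['wrist'],F['scene'],F['side']
w=[(361.3,110.7),(404.4,143.6),(393.8,196.9),(344.7,212.9),(307.8,181.3),(314.2,132.2)]
sm={3:0,4:1,0:2,1:3,2:4}; dm={1:0,2:1,4:3,5:4}
O=[(i,W,w[i]) for i in range(6)]+[(i,S,s[k]) for i,k in sm.items()]+[(i,D,d[k]) for i,k in dm.items()]
ang=np.radians([90,30,-30,-90,-150,150])
def res(p):
    R=rot(p[3]); return np.concatenate([proj(f,p[:3]+R@(p[4]*np.array([np.cos(ang[i]),np.sin(ang[i]),0])))-q for i,f,q in O])
r=least_squares(res,[.583,.036,.117,-.1,.039],loss='soft_l1'); print(r.x,np.degrees(r.x[3]));print(np.round(r.fun.reshape(-1,2),1).tolist())
c=r.x[:3];R=rot(r.x[3])
for a,b in((484,375),(470,340),(460,440),(400,345),(422,268),(380,508)):
    o,dd=ray(W,280+a/4.5,80+b/4.5); k=((c-o)@R[:,2])/(dd@R[:,2]); print((a,b),np.round(R.T@(o+k*dd-c)*1e3,1))
O=c+R@[.017,0,0];pickle.dump((O,R),open('hub.pkl','wb'));print('O',O)
# green/pink in both views: top centroids by mask
for n,lo,hi in(('green',(45,80,20),(85,255,255)),('pink',(150,60,80),(178,255,255))):
  for f,nm in((S,'S'),(D,'D')):
    m=cv2.inRange(cv2.cvtColor(f['image'],cv2.COLOR_RGB2HSV),lo,hi); k=cv2.connectedComponentsWithStats(m); i=1+np.argmax(k[2][1:,4]); print(n,nm,k[2][i],k[3][i])
    b=k[2][i]; print(onz(f,b[0]+b[2]/2,b[1]+b[3]-1,0.0),onz(f,b[0]+b[2]/2,b[1]+3,.075))
yk=np.arctan2(-.00957,.04926);print(np.degrees(yk))
go([.5525,-.287,.22],tool(rot(yk,0),-1)); go([.5525,-.287,.22],tool(rot(yk,0),1))
E
```

```text
[ 0.5841142   0.03483424  0.11603788 -0.103013    0.03885851] -5.902210227077979
[[-0.0, -0.2], [-0.2, -0.1], [-0.2, -0.0], [-0.1, -0.1], [-0.2, -0.1], [-0.2, 0.0], [-0.9, -0.0], [-0.7, -0.0], [-0.8, -0.1], [-0.8, 0.1], [-0.7, 0.1], [-0.1, -0.4], [-0.5, -0.1], [0.0, -0.4], [0.0, -0.4]]
(484, 375) [25.  4. -0.]
(470, 340) [21.9  9.2 -0. ]
(460, 440) [23.2 -6.9 -0. ]
(400, 345) [11.   6.9  0. ]
(422, 268) [12.4 19.5 -0. ]
(380, 508) [ 12.4 -20.4   0. ]
O [0.59943976 0.0332499  0.12322239]
green S [231 129   9  22 109] [236.06422018 135.97247706]
[ 0.53069632 -0.38042628  0.        ] [ 0.53271352 -0.36421165  0.075     ]
green D [380 282  13  30 229] [384.85152838 294.27947598]
[ 0.53106915 -0.38575173  0.        ] [ 0.52140746 -0.38356392  0.075     ]
pink S [215 136   8  24 114] [218.45614035 146.8245614 ]
[ 0.58955956 -0.36999623  0.        ] [ 0.58547413 -0.36061107  0.075     ]
pink D [392 268  11  29 189] [395.68253968 279.64550265]
[ 0.59348239 -0.37625826  0.        ] [ 0.58182142 -0.37418124  0.075     ]
-10.99420092526722
total [ 0.0927 -0.9569 -0.0673] [-8.0000e-04 -5.0000e-04 -1.1751e+00] rows>= 10.7
total [ 0.0927 -0.9569 -0.0673] [ 5.000e-04 -7.000e-04  9.193e-01] rows>= 8.4
```

Emit:
move_arm([
  [[0.0093, -0.0957, -0.0067, 0, 0, 0.0919, 0.5], [0.0093, -0.0957, -0.0067, 0, 0, 0.0919, 0.5], [0.0093, -0.0957, -0.0067, 0, 0, 0.0919, 0.5], [0.0093, -0.0957, -0.0067, 0, 0, 0.0919, 0.5], [0.0093, -0.0957, -0.0067, 0, 0, 0.0919, 0.5], [0.0093, -0.0957, -0.0067, 0, 0, 0.0919, 0.5], [0.0093, -0.0957, -0.0067, 0, 0, 0.0919, 0.5], [0.0093, -0.0957, -0.0067, 0, 0, 0.0919, 0.5], [0.0093, -0.0957, -0.0067, 0, 0, 0.0919, 0.5], [0.0093, -0.0957, -0.0067, 0, 0, 0.0919, 0.5], [0, 0, 0, 0, 0, 0, 0.5]],
], force=30)

```text
time: 1.52
tool_pos: [0.5525, -0.2888, 0.2196]
tool_rot: [[-0.981, 0.193, -0.001], [0.193, 0.981, 0.001], [0.001, 0.0, -1.0]]
wrist_force: [0.1, 0.9, -1.1]
grip_width: 0.503
gripper_force: 0.0
```

```bash
python3 - <<'E'
from h import *
f=grab('wrist');pickle.dump(f,open('F1.pkl','wb'));save(f,'key1.png',None,1.4);print(get_obs()['tool_pos'],-f['R'].T@f['t'])
E
```

```text
[ 0.55257054 -0.28744267  0.21986466] [ 0.48211547 -0.27442878  0.36339529]
```

View pics/key1.png

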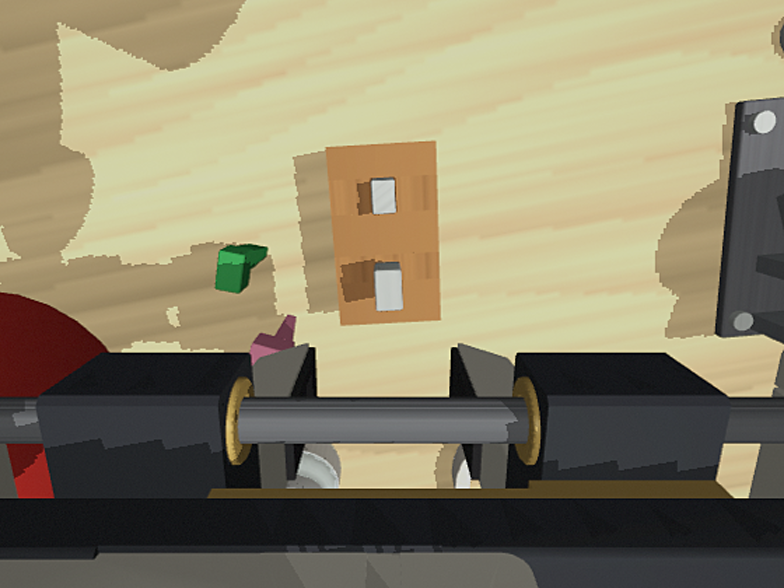

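The close view shows the gib head's top at about (389,290), the plain key at (384,197), and the block corners at (327,148), (435,141), (440,320) and (341,325). The look-alikes are well to the left.

```bash
python3 - <<'E'
from h import *
f=pickle.load(open('F1.pkl','rb'))
g=cv2.cvtColor(f['image'],cv2.COLOR_RGB2HSV); m=cv2.inRange(g,(0,0,170),(180,60,255)); m[:,:255]=0;m[:,300:]=0;m[:185]=0;m[230:]=0
c=max(cv2.findContours(m,0,1)[0],key=cv2.contourArea); r=cv2.minAreaRect(c);b=cv2.boxPoints(r);print(r)
P=np.array([onz(f,*q,.084)[:2] for q in b]);k=P.mean(0);e=P-np.roll(P,1,0);print(k,np.linalg.norm(e,axis=1),np.degrees(np.arctan2(e[:,1],e[:,0])))
B=np.array([onz(f,u/1.4,v/1.4,.046)[:2] for u,v in((327,148),(435,141),(440,320),(341,325))]);print(B)
for a,c in((0,3),(1,2),(0,1),(3,2)): dd=B[c]-B[a];print(np.linalg.norm(dd),np.degrees(np.arctan2(dd[1],dd[0])))
print('pl',onz(f,384/1.4,197/1.4,.062))
E
```

```text
((277.3880920410156, 206.87429809570312), (28.59200668334961, 18.553268432617188), 86.98721313476562)
[ 0.5552432 -0.2855263] [0.02412855 0.01496374 0.02410966 0.01529771] [171.54877251  81.94394893  -7.65788863 -97.98527465]
[[ 0.46951444 -0.30684887]
 [ 0.47827385 -0.24113587]
 [ 0.59251028 -0.25692462]
 [ 0.58310992 -0.3230601 ]]
0.11474639837769308 -8.12185233851019
0.11532235836784119 -7.869061642529343
0.06629423469289768 82.40734576763458
0.06680022154400944 81.9102810686767
pl [ 0.50414053 -0.27803013  0.062     ]
```

Emit:
move_arm([
  [[0.008, 0.006, -0.1, 0, 0, 0.035, 0.5], [0, 0, -0.12, 0, 0, 0, 0.5], [0, 0, -0.12, 0, 0, 0, 0.5], [0, 0, -0.1, 0, 0, 0, 0.5], [0, 0, -0.066, 0, 0, 0, 0.5], [0, 0, 0, 0, 0, 0, 0.3], [0, 0, 0, 0, 0, 0, 0.0], [0, 0, 0, 0, 0, 0, 0.0], [0, 0, 0, 0, 0, 0, 0.0], [0, 0, 0, 0, 0, 0, 0.0], [0, 0, 0, 0, 0, 0, 0.0]],
], force=40)

```text
time: 2.95
tool_pos: [0.5559, -0.2855, 0.0699]
tool_rot: [[-0.99, 0.14, 0.002], [0.14, 0.99, -0.001], [-0.002, -0.0, -1.0]]
wrist_force: [-0.4, 0.7, 5.6]
grip_width: 0.172
gripper_force: 40.0
```

Emit:
move_arm([
  [[0, 0, 0.06, 0, 0, 0, 0], [0, 0, 0.1, 0, 0, 0, 0], [0, 0, 0.1, 0, 0, 0, 0], [0, 0, 0.15, 0, 0, 0, 0], [0, 0, 0.15, 0, 0, 0, 0], [0, 0, 0.04, 0, 0, 0, 0], [0, 0, 0, 0, 0, 0, 0]],
])

```text
time: 3.82
tool_pos: [0.5552, -0.2852, 0.2492]
tool_rot: [[-0.99, 0.139, 0.001], [0.139, 0.99, -0.0], [-0.001, -0.0, -1.0]]
wrist_force: [0.1, -0.2, -2.0]
grip_width: 0.167
gripper_force: 40.0
```

```bash
python3 - <<'E'
from h import *
for i in range(3): o=get_obs(); f=grab('side'); print(o['tool_pos'],o['wrist_force'],o['grip_width'])
S=grab('scene')
O,R=pickle.load(open('hub.pkl','rb')); T=tool(R,1)
def k(f,h):
    u,v=proj(f,o['tool_pos']).astype(int); return cv2.resize(f['image'][v-37:v+38,u-50:u+50,::-1],(400,300),interpolation=cv2.INTER_CUBIC)
cv2.imwrite('pics/lift.png',np.hstack([k(S,0),k(f,0)]))
# hand-tight head centre 27mm above the face; head centre ~3.5mm behind TCP
for h in (.115,.05,.027): 
    p=O+R@[.0035,0,h]+R[:,2]*-.0035; print(h,np.round(p,4)); go(p,T)
E
```

```text
[ 0.55522196 -0.28524767  0.24924664] [ 0.10896423 -0.17807996 -2.02737773] 0.1671045150249872
[ 0.55477374 -0.28496027  0.24776507] [-0.68983279  0.46429343 -1.36128188] 0.17146394652422345
[ 0.5545659  -0.28484058  0.24698228] [-0.00243072  0.27404926 -0.27520327] 0.17620853343539108
0.115 [0.5557 0.0378 0.2258]
total [ 0.0036  1.0756 -0.0702] [-0.0366 -0.2909  0.0239] rows>= 5.7
0.05 [0.583  0.0349 0.1668]
total [ 0.0946  1.0662 -0.2665] [-0.0366 -0.2909  0.0239] rows>= 5.8
0.027 [0.5927 0.0339 0.146 ]
total [ 0.1269  1.0628 -0.336 ] [-0.0366 -0.2909  0.0239] rows>= 5.9
```

View pics/lift.png

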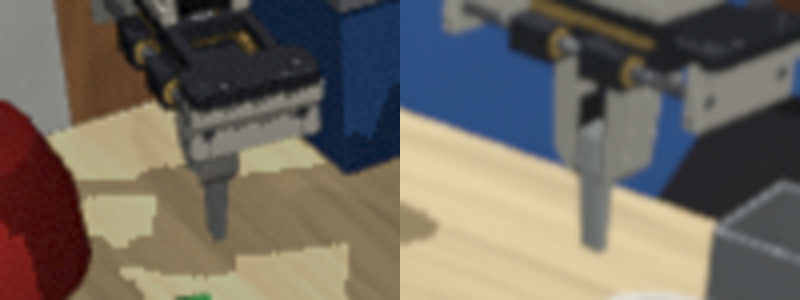

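Emit:
move_arm([
  [[0.0005, 0.1345, -0.0088, -0.0046, -0.0364, 0.003, 0], [0.0005, 0.1345, -0.0088, -0.0046, -0.0364, 0.003, 0], [0.0005, 0.1345, -0.0088, -0.0046, -0.0364, 0.003, 0], [0.0005, 0.1345, -0.0088, -0.0046, -0.0364, 0.003, 0], [0.0005, 0.1345, -0.0088, -0.0046, -0.0364, 0.003, 0], [0.0005, 0.1345, -0.0088, -0.0046, -0.0364, 0.003, 0], [0.0005, 0.1345, -0.0088, -0.0046, -0.0364, 0.003, 0], [0.0005, 0.1345, -0.0088, -0.0046, -0.0364, 0.003, 0], [0, 0, 0, 0, 0, 0, 0], [0, 0, 0, 0, 0, 0, 0]],
])

```text
time: 5.28
tool_pos: [0.5563, 0.0375, 0.2271]
tool_rot: [[-0.901, 0.103, 0.422], [0.092, 0.995, -0.045], [-0.425, -0.002, -0.905]]
wrist_force: [-0.5, -0.1, -0.8]
grip_width: 0.17
gripper_force: 40.0
```

```bash
python3 - <<'E'
from h import *
S=grab('scene');D=grab('side');W=grab('wrist');P=[get_obs() for _ in range(3)];pickle.dump((S,D,W),open('F2.pkl','wb'))
print([p['tool_pos'] for p in P])
def k(f,u,v,w): return cv2.resize(f['image'][v:v+int(w*.75),u:u+w,::-1],(400,300),interpolation=cv2.INTER_CUBIC)
O,R=pickle.load(open('hub.pkl','rb')); T=tool(R,1)
im=[]
for f in(S,D):
    u,v=proj(f,O+R@[0,0,.06]).astype(int); print(u-52,v-39); im.append(k(f,u-52,v-39,104))
im2=np.hstack([k(W,160,100,220),np.zeros((300,400,3),np.uint8)]);cv2.imwrite('pics/ab.png',np.vstack([np.hstack(im),im2]))
go(O+R@[.0035,0,.115-.0035],T)
E
```

```text
[array([0.55677758, 0.03649657, 0.22755077]), array([0.55677758, 0.03649657, 0.22755077]), array([0.55677758, 0.03649657, 0.22755077])]
255 157
211 140
total [-0.0035  0.0042 -0.006 ] [0.0015 0.0022 0.0013] rows>= 0.0
```

View pics/ab.png

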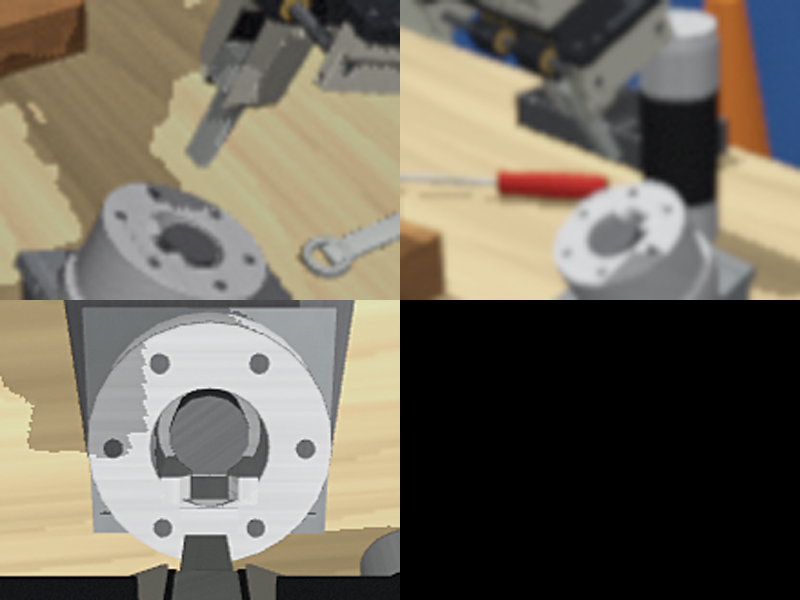

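The key tip, at (207,536), lines up with the gap at (210,487), and the hub is square to the tool. I'll check the offsets.

```bash
python3 - <<'E'
from h import *
S,D,W=pickle.load(open('F2.pkl','rb')); O,R=pickle.load(open('hub.pkl','rb'))
def on(x,y,h):
    o,d=ray(W,160+x*.55,100+(y-300)*.55); k=(h-(o-O)@R[:,2])/(d@R[:,2]); return np.round(R.T@(o+k*d-O)*1e3,1)
P=np.array([on(x,y,0) for x,y in((159,363),(260,362),(305,449),(256,528),(163,528),(113,449))]);print(P.mean(0),P.tolist())
for q in((210,507),(183,487),(237,487),(210,499),(210,474),(162,480),(257,480)): print(q,on(*q,0))
for q in((186,536),(228,536)):print('tip',on(*q,.054))
# triangulate tip from scene/side: tip centre
p=tri([(S,255+202*.26,157+158*.26),(D,211+(612-400)*.26,140+155*.26)]);print(R.T@(p-O)*1e3)
E
```

```text
[-17.55   0.45   0.  ] [[-51.4, -19.2, -0.0], [-51.7, 20.2, 0.0], [-17.3, 39.1, -0.0], [16.2, 20.0, -0.0], [16.2, -18.9, -0.0], [-17.3, -38.5, -0.0]]
(210, 507) [ 7.1  0.8 -0. ]
(183, 487) [ -1.5 -10.3  -0. ]
(237, 487) [-1.5 11.8 -0. ]
(210, 499) [ 3.6  0.8 -0. ]
(210, 474) [-7.   0.8 -0. ]
(162, 480) [ -4.4 -18.9   0. ]
(257, 480) [-4.5 20.   0. ]
tip [ 1.4 -7.3 54. ]
tip [ 1.4  6.6 54. ]
[ 1.47104599 -0.67946143 55.83205818]
```

```bash
python3 - <<'E'
from h import *
O,R=pickle.load(open('hub.pkl','rb'))
O2=O+R@[-.0018,.0006,0]; pickle.dump((O2,R),open('hub.pkl','wb'))
print('lat',np.round(R@[-.0040,.001,0]/.3,4),'10mm down',np.round(-R[:,2]*.01/.3,4)); print(get_obs()['tool_pos'],get_obs()['wrist_force'])
E
```

```text
lat [-0.0117  0.0046 -0.0056] 10mm down [ 0.014  -0.0014 -0.0302]
[0.55677758 0.03649657 0.22755077] [-0.34135922 -0.44516375 -0.90815587]
```

Emit:
move_arm([
  [[-0.0117, 0.0046, -0.0056, 0, 0, 0, 0], [0.028, -0.0028, -0.0604, 0, 0, 0, 0], [0.028, -0.0028, -0.0604, 0, 0, 0, 0], [0.014, -0.0014, -0.0302, 0, 0, 0, 0], [0.007, -0.0007, -0.0151, 0, 0, 0, 0], [0.007, -0.0007, -0.0151, 0, 0, 0, 0], [0.007, -0.0007, -0.0151, 0, 0, 0, 0], [0, 0, 0, 0, 0, 0, 0]],
])

```text
time: 6.42
tool_pos: [0.5803, 0.0362, 0.167]
tool_rot: [[-0.9, 0.103, 0.423], [0.093, 0.995, -0.046], [-0.426, -0.002, -0.905]]
wrist_force: [0.3, 0.3, -0.8]
grip_width: 0.172
gripper_force: 40.0
```

```bash
python3 - <<'E'
from h import *
O,R=pickle.load(open('hub.pkl','rb'))
S=grab('scene');W=grab('wrist');o=get_obs();print('TCP in hub mm',R.T@(o['tool_pos']-O)*1e3,'F hub',R.T@o['wrist_force'],'rel rot',np.degrees(Ro.from_matrix(tool(R).T@o['tool_rot']).as_rotvec()))
u,v=proj(S,O+R@[0,0,.03]).astype(int)
a=cv2.resize(S['image'][v-37:v+38,u-50:u+50,::-1],(400,300),interpolation=cv2.INTER_CUBIC);b=cv2.resize(W['image'][150:285,190:370,::-1],(400,300),interpolation=cv2.INTER_CUBIC)
cv2.imwrite('pics/in1.png',np.hstack([a,b]))
E
```

```text
TCP in hub mm [ 2.94349612  0.37375364 48.14270742] F hub [-0.45060132  0.07762676 -1.14867836] rel rot [ 0.10015513 -0.2386367  -0.01530392]
```

View pics/in1.png

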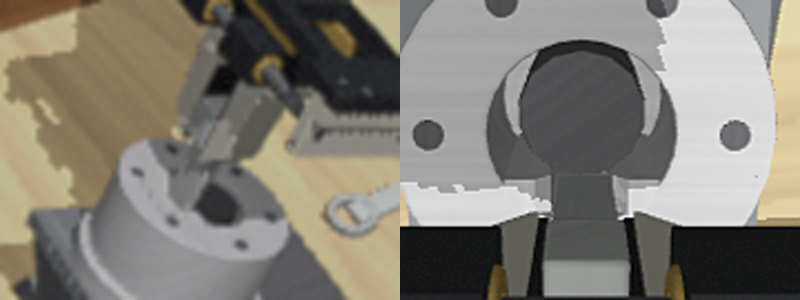

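The key tip is in the gap between the bevels, with no side load.

Emit:
move_arm([
  [[0.007, -0.0007, -0.0151, 0, 0, 0, 0], [0.007, -0.0007, -0.0151, 0, 0, 0, 0], [0.007, -0.0007, -0.0151, 0, 0, 0, 0], [0.0028, -0.0003, -0.006, 0, 0, 0, 0], [0, 0, 0, 0, 0, 0, 0]],
])

```text
time: 7.15
tool_pos: [0.5878, 0.0354, 0.1518]
tool_rot: [[-0.9, 0.103, 0.424], [0.093, 0.995, -0.046], [-0.427, -0.002, -0.904]]
wrist_force: [1.2, 0.4, -1.9]
grip_width: 0.171
gripper_force: 40.0
```

```bash
cat > st.py <<'E'
from h import *
O,R=pickle.load(open('hub.pkl','rb'))
o=get_obs();print(o['time'],'TCP in hub mm',np.round(R.T@(o['tool_pos']-O)*1e3,1),'F hub',np.round(R.T@o['wrist_force'],1),o['grip_width'])
E
python3 st.py
```

```text
7.15 TCP in hub mm [ 3.2  0.3 30.9] F hub [ 0.2  0.6 -2.2] 0.17112694146266078
```

Emit:
move_arm([
  [[0.0028, -0.0003, -0.006, 0, 0, 0, 0], [0.0028, -0.0003, -0.006, 0, 0, 0, 0], [0, 0, 0, 0, 0, 0, 0]],
])

```text
time: 7.52
tool_pos: [0.5896, 0.0352, 0.1484]
tool_rot: [[-0.899, 0.103, 0.425], [0.093, 0.995, -0.046], [-0.427, -0.002, -0.904]]
wrist_force: [3.2, -0.3, -0.1]
grip_width: 0.17
gripper_force: 40.0
```

```bash
python3 st.py
```

```text
7.525 TCP in hub mm [ 3.4  0.3 27.1] F hub [ 2.9  0.  -1.5] 0.16984128988122255
```

Emit:
move_arm([
  [[0.0021, -0.0002, 0.001, 0, 0, 0, 0], [0.0028, -0.0003, -0.006, 0, 0, 0, 0], [0, 0, 0, 0, 0, 0, 0]],
])

```text
time: 7.9
tool_pos: [0.5908, 0.0351, 0.1467]
tool_rot: [[-0.9, 0.103, 0.424], [0.093, 0.995, -0.046], [-0.427, -0.002, -0.904]]
wrist_force: [2.4, 0.8, -0.0]
grip_width: 0.17
gripper_force: 40.0
```

```bash
python3 st.py
```

```text
7.9 TCP in hub mm [ 3.8  0.4 25. ] F hub [ 2.1  1.1 -1. ] 0.17005573472645066
```

Emit:
move_arm([
  [[0.004, -0.0004, -0.0054, 0, 0, 0, 0], [0, 0, 0, 0, 0, 0, 0]],
])

```text
time: 8.15
tool_pos: [0.5918, 0.035, 0.1449]
tool_rot: [[-0.9, 0.103, 0.423], [0.093, 0.995, -0.046], [-0.426, -0.002, -0.905]]
wrist_force: [2.2, -0.5, -0.1]
grip_width: 0.168
gripper_force: 40.0
```

```bash
python3 st.py
```

```text
8.15 TCP in hub mm [ 3.9  0.3 22.9] F hub [ 2.  -0.3 -1. ] 0.16826868110865947
```

Emit:
move_arm([
  [[0.0025, -0.0003, -0.0025, 0, 0, 0, 0], [0, 0, 0, 0, 0, 0, 0]],
])

```text
time: 8.4
tool_pos: [0.5923, 0.0349, 0.1441]
tool_rot: [[-0.9, 0.103, 0.423], [0.093, 0.995, -0.046], [-0.425, -0.002, -0.905]]
wrist_force: [-0.4, -0.2, 1.1]
grip_width: 0.172
gripper_force: 40.0
```

```bash
python3 st.py
```

```text
8.4 TCP in hub mm [ 4.   0.3 22. ] F hub [ 0.1 -0.3  1.2] 0.1724524199633656
```

Emit:
move_arm([
  [[0.0014, -0.0001, -0.003, 0, 0, 0, 0], [0, 0, 0, 0, 0, 0, 0]],
])

```text
time: 8.65
tool_pos: [0.5927, 0.0349, 0.1432]
tool_rot: [[-0.9, 0.103, 0.423], [0.093, 0.995, -0.046], [-0.426, -0.002, -0.905]]
wrist_force: [-1.8, 0.4, 1.7]
grip_width: 0.17
gripper_force: 40.0
```

```bash
python3 st.py
```

```text
8.65 TCP in hub mm [ 4.   0.4 21. ] F hub [-0.9  0.3  2.3] 0.16978777742904377
```

Axial force has reached about 3 N, so the key is hand-tight. I'll release it and back off along the bore.

Emit:
move_arm([
  [[0, 0, 0, 0, 0, 0, 0.35], [0, 0, 0, 0, 0, 0, 0.45], [0, 0, 0, 0, 0, 0, 0.45], [-0.014, 0.0014, 0.0302, 0, 0, 0, 0.45], [-0.042, 0.0042, 0.0906, 0, 0, 0, 0.45], [-0.056, 0.0056, 0.1208, 0, 0, 0, 0.45], [-0.028, 0.0028, 0.0604, 0, 0, 0, 0.45], [0, 0, 0, 0, 0, 0, 0.45]],
])

```text
time: 9.65
tool_pos: [0.5513, 0.0392, 0.2362]
tool_rot: [[-0.898, 0.103, 0.427], [0.093, 0.995, -0.046], [-0.43, -0.002, -0.903]]
wrist_force: [-0.1, -0.4, -1.1]
grip_width: 0.449
gripper_force: 0.0
```

```bash
python3 st.py; python3 - <<'E'
from h import *
O,R=pickle.load(open('hub.pkl','rb'))
S=grab('scene');D=grab('side');W=grab('wrist');pickle.dump((S,D,W),open('F3.pkl','wb'))
def k(f,u,v,w): return cv2.resize(f['image'][v:v+int(w*.75),u:u+w,::-1],(400,300),interpolation=cv2.INTER_CUBIC)
im=[]
for f in(S,D):
    u,v=proj(f,O+R@[0,0,.02]).astype(int); print(u-40,v-30); im.append(k(f,u-40,v-30,80))
ud,vd=proj(S,[.538,.25,.11]).astype(int); us,vs=proj(D,[.538,.25,.11]).astype(int);print(ud-50,vd-37,us-50,vs-37)
cv2.imwrite('pics/rel.png',np.vstack([np.hstack(im),np.hstack([k(W,160,130,200),k(S,ud-50,vd-37,100)])]))
E
```

```text
9.65 TCP in hub mm [  5.6   0.3 122.9] F hub [-0.5 -0.4 -1. ] 0.4493090072472963
260 181
228 160
335 243 154 147
```

View pics/rel.png

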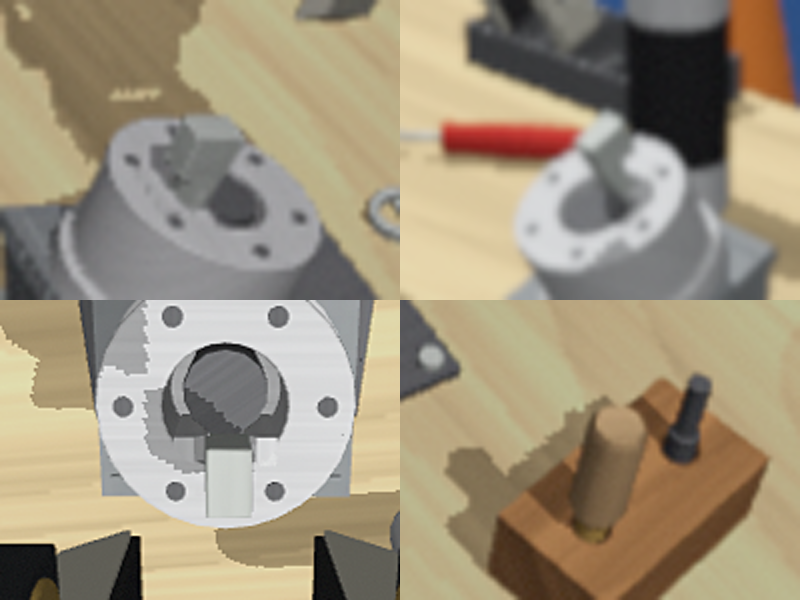

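The gib key stands hand-tight in the gap with its head top at (229,483) of the crop tile. The drift (tan handle) and the dark punch stand in their block.

```bash
python3 - <<'E'
from h import *
S,D,W=pickle.load(open('F3.pkl','rb')); O,R=pickle.load(open('hub.pkl','rb'))
for x,y in((229,483),(206,449),(251,449),(251,517),(207,517)):
    o,d=ray(W,160+x*.5,130+(y-300)*.5); k=(.038-(o-O)@R[:,2])/(d@R[:,2]); print(np.round(R.T@(o+k*d-O)*1e3,1))
# spray can foot
print('can top',tri([(S,355/1.4,392/1.4),(D,398/1.4,210/1.4)]))
for f,n in((S,'S'),(D,'D')):
    h=cv2.cvtColor(f['image'],cv2.COLOR_RGB2HSV); u,v=proj(f,[.54,.25,.11]).astype(int); print(n,u,v)
    for dv in(-12,-8,-4,0,4,8,12): print(dv,h[v+dv,u-14:u+15:2].tolist() if n=='S' else '')
go([.539,.2505,.235],tool(rot(np.radians(6),0)))
E
```

```text
[ 2.7  1.3 38. ]
[-9.  -6.3 38. ]
[-9.1  8.5 38. ]
[14.8  8.8 38. ]
[14.8 -6.2 38. ]
can top [0.77225731 0.15094965 0.1773332 ]
S 384 281
-12 [[22, 72, 187], [23, 68, 187], [25, 63, 187], [27, 61, 188], [27, 63, 183], [29, 57, 188], [20, 88, 142], [19, 88, 133], [18, 95, 145], [18, 93, 164], [18, 86, 183], [16, 117, 129], [13, 147, 99], [14, 146, 103], [14, 143, 143]]
-8 [[24, 70, 187], [22, 74, 187], [22, 72, 188], [20, 83, 151], [19, 88, 142], [20, 87, 144], [18, 99, 100], [17, 97, 173], [17, 97, 179], [17, 95, 178], [17, 97, 177], [17, 98, 177], [17, 97, 179], [15, 137, 110], [13, 147, 99]]
-4 [[20, 76, 187], [20, 88, 142], [19, 91, 135], [19, 90, 133], [19, 88, 136], [19, 89, 135], [16, 113, 72], [15, 110, 100], [17, 103, 149], [17, 97, 166], [17, 100, 165], [17, 97, 165], [17, 100, 155], [15, 120, 125], [14, 143, 132]]
0 [[19, 90, 139], [19, 92, 130], [20, 89, 132], [18, 93, 140], [15, 136, 158], [12, 127, 94], [17, 119, 71], [16, 112, 84], [15, 107, 107], [16, 106, 120], [16, 104, 127], [16, 106, 128], [16, 106, 123], [15, 135, 164], [15, 137, 170]]
4 [[19, 88, 136], [16, 108, 123], [14, 151, 103], [14, 149, 99], [14, 143, 139], [15, 111, 71], [18, 113, 79], [17, 102, 100], [16, 106, 111], [16, 105, 119], [16, 107, 126], [16, 106, 123], [15, 128, 132], [15, 138, 170], [14, 134, 167]]
8 [[14, 145, 102], [13, 146, 101], [15, 159, 98], [13, 141, 96], [14, 117, 72], [16, 111, 78], [16, 109, 91], [16, 109, 108], [16, 105, 117], [17, 109, 122], [16, 106, 123], [16, 110, 118], [15, 138, 163], [15, 140, 155], [15, 141, 150]]
12 [[14, 152, 99], [14, 148, 93], [14, 139, 97], [14, 140, 100], [16, 121, 76], [17, 118, 82], [16, 108, 102], [16, 106, 115], [16, 106, 118], [16, 104, 125], [17, 106, 118], [14, 136, 141], [14, 140, 153], [14, 138, 159], [14, 138, 157]]
D 205 184
-12 
-8 
-4 
0 
4 
8 
12 
total [-0.039   0.7048  0.0061] [0.001  0.2932 0.1364] rows>= 3.7
```

Emit:
move_arm([
  [[-0.0056, 0.1007, 0.0009, 0, 0.0419, 0.0195, 0.7], [-0.0056, 0.1007, 0.0009, 0, 0.0419, 0.0195, 0.7], [-0.0056, 0.1007, 0.0009, 0, 0.0419, 0.0195, 0.7], [-0.0056, 0.1007, 0.0009, 0, 0.0419, 0.0195, 0.7], [-0.0056, 0.1007, 0.0009, 0, 0.0419, 0.0195, 0.7], [-0.0056, 0.1007, 0.0009, 0, 0.0419, 0.0195, 0.7], [-0.0056, 0.1007, 0.0009, 0, 0.0419, 0.0195, 0.7], [0, 0, 0, 0, 0, 0, 0.7], [0, 0, 0, 0, 0, 0, 0.7]],
])

```text
time: 10.92
tool_pos: [0.539, 0.25, 0.2345]
tool_rot: [[-0.994, -0.105, -0.0], [-0.105, 0.994, -0.002], [0.0, -0.002, -1.0]]
wrist_force: [-1.0, -0.2, -0.4]
grip_width: 0.703
gripper_force: 0.0
```

```bash
python3 - <<'E'
from h import *
W=grab('wrist');S=grab('scene');D=grab('side');pickle.dump((S,D,W),open('F4.pkl','wb'));o=get_obs();print(o['tool_pos'],o['tool_rot'].round(3).tolist())
for f,n,r in((W,'W',90),(S,'S',22),(D,'D',25)):
    h=cv2.cvtColor(f['image'],cv2.COLOR_RGB2HSV); p=proj(f,[.54,.25,.12]); m=cv2.inRange(h,(13,75,60),(18,126,255))
    z=np.zeros_like(m); u,v=p.astype(int); z[max(v-r,0):v+r,max(u-r,0):u+r]=255; m=cv2.morphologyEx(m&z,2,np.ones((3,3),np.uint8))
    k=cv2.connectedComponentsWithStats(m); print(n,p.round(1),[(s.tolist(),c.round(1).tolist()) for s,c in zip(k[2][1:],k[3][1:]) if s[4]>30])
    c=max(cv2.findContours(m,0,1)[0],key=cv2.contourArea); print(cv2.minAreaRect(c)); print('pred axis',[proj(f,[.54,.25,q]).round(1).tolist() for q in(.07,.105,.14)])
E
```

```text
[0.53911594 0.24966532 0.23575217] [[-0.995, -0.104, 0.001], [-0.104, 0.995, -0.002], [-0.001, -0.002, -1.0]]
W [272.9 212.5] [([261, 187, 38, 51, 1332], [280.0, 211.6])]
((279.5, 212.0), (50.0, 37.0), 90.0)
pred axis [[273.1, 197.3], [273.0, 207.4], [272.8, 220.2]]
S [385.8 278. ] [([378, 269, 19, 30, 418], [386.7, 283.6])]
((386.7640380859375, 284.0224914550781), (15.290447235107422, 30.281082153320312), 12.994616508483887)
pred axis [[381.7, 292.8], [384.6, 282.5], [387.5, 271.7]]
D [204.9 181.4] [([201, 175, 9, 23, 173], [204.8, 186.4])]
((204.91806030273438, 186.09837341308594), (22.452863693237305, 7.786073684692383), 84.80557250976562)
pred axis [[206.4, 196.6], [205.3, 186.0], [204.3, 175.2]]
```

```bash
python3 - <<'E'
from h import *
S,D,W=pickle.load(open('F4.pkl','rb'))
for L in([(S,386.7,284),(D,204.9,186.2)],[(S,386.7,284),(D,204.9,186.2),(W,279.8,207.4)]):
    p=tri(L);print(p,[(proj(f,p)-(u,v)).round(1).tolist() for f,u,v in L])
print([onz(W,279.8,187,z) for z in(.07,.14)],onz(W,279.8,238-1,.14))
print(proj(W,[.54,.245,.14]))
g=cv2.cvtColor(W['image'],cv2.COLOR_RGB2HSV)
for v in(190,205,220,232): print(v,g[v,255:306:3].tolist())
E
```

```text
[0.53926359 0.25351451 0.10383164] [[-0.7, -0.0], [-0.5, -0.0]]
[0.53966383 0.25443815 0.10392007] [[-0.5, 0.4], [-0.5, -0.2], [-1.2, -0.2]]
[array([0.53006248, 0.25488825, 0.07      ]), array([0.51587622, 0.25228543, 0.14      ])] [0.55193323 0.25626091 0.14      ]
[265.72789758 219.44966596]
190 [[15, 148, 124], [14, 147, 123], [14, 146, 131], [15, 146, 145], [15, 139, 125], [16, 106, 89], [15, 110, 90], [16, 113, 88], [17, 109, 94], [17, 111, 99], [17, 115, 102], [17, 102, 95], [16, 137, 193], [16, 138, 187], [15, 140, 184], [15, 141, 181], [16, 136, 187]]
205 [[14, 147, 123], [14, 145, 125], [14, 147, 130], [17, 113, 88], [17, 112, 91], [18, 110, 90], [16, 106, 103], [17, 109, 124], [17, 108, 132], [18, 109, 141], [17, 107, 131], [17, 109, 122], [18, 113, 115], [17, 109, 110], [16, 140, 189], [16, 141, 179], [16, 138, 186]]
220 [[15, 144, 175], [16, 140, 178], [17, 98, 65], [18, 106, 152], [18, 92, 213], [19, 87, 213], [19, 89, 213], [18, 90, 213], [18, 93, 209], [18, 93, 212], [18, 92, 209], [18, 93, 208], [18, 93, 203], [18, 96, 196], [18, 102, 133], [16, 140, 184], [15, 137, 184]]
232 [[31, 53, 215], [31, 53, 216], [31, 52, 215], [32, 54, 220], [16, 110, 149], [18, 92, 213], [18, 95, 213], [19, 93, 209], [18, 92, 208], [18, 93, 206], [18, 98, 196], [18, 96, 200], [18, 105, 175], [30, 58, 188], [31, 52, 216], [31, 51, 215], [31, 52, 215]]
```

Emit:
move_arm([
  [[0.006, 0.016, -0.06, 0, 0, 0, 0.7], [0, 0, -0.1, 0, 0, 0, 0.7], [0, 0, -0.12, 0, 0, 0, 0.7], [0, 0, -0.11, 0, 0, 0, 0.7], [0, 0, -0.062, 0, 0, 0, 0.7], [0, 0, 0, 0, 0, 0, 0.5], [0, 0, 0, 0, 0, 0, 0.3], [0, 0, 0, 0, 0, 0, 0.2], [0, 0, 0, 0, 0, 0, 0.1], [0, 0, 0, 0, 0, 0, 0], [0, 0, 0, 0, 0, 0, 0], [0, 0, 0, 0, 0, 0, 0]],
], force=55)

```text
time: 12.58
tool_pos: [0.5414, 0.2554, 0.101]
tool_rot: [[-0.994, -0.105, 0.003], [-0.105, 0.994, -0.001], [-0.002, -0.001, -1.0]]
wrist_force: [-0.1, -1.2, 5.4]
grip_width: 0.294
gripper_force: 54.9
```

```bash
python3 -c "
from h import *
o=get_obs();print(o['tool_pos'],o['wrist_force'],o['moment'],o['grip_width']*92)"
```

```text
[0.54140475 0.25544529 0.10099495] [-0.06887616 -1.2132656   5.43129625] [0.0761256  0.0302337  0.01640764] 27.052938705329247
```

Emit:
move_arm([
  [[0, 0, 0.05, 0, 0, 0, 0], [0, 0, 0.1, 0, 0, 0, 0], [0, 0, 0.12, 0, 0, 0, 0], [0, 0, 0.15, 0, 0, 0, 0], [0, 0, 0.08, 0, 0, 0, 0], [0, 0, 0, 0, 0, 0, 0], [0, 0, 0, 0, 0, 0, 0]],
])

```text
time: 13.45
tool_pos: [0.5403, 0.2551, 0.2489]
tool_rot: [[-0.994, -0.105, -0.001], [-0.105, 0.994, -0.002], [0.001, -0.002, -1.0]]
wrist_force: [0.6, -0.1, -2.2]
grip_width: 0.3
gripper_force: 54.9
```

```bash
python3 - <<'E'
from h import *
O,R=pickle.load(open('hub.pkl','rb'))
o=get_obs();print(o['tool_pos'],o['wrist_force'],o['grip_width']*92)
p=O+R@[.002,.0012,.160];print(p);go(p,tool(R))
S=grab('scene');D=grab('side');pickle.dump((S,D,o),open('F5.pkl','wb'))
for f,n in((S,'S'),(D,'D')):
    print(n,[proj(f,o['tool_pos']+[0,0,q]).round(1).tolist() for q in(.04,.005,-.03,-.06,-.09)])
    h=cv2.cvtColor(f['image'],cv2.COLOR_RGB2HSV)
    for q in(-.04,-.05,-.06,-.07,-.08,-.09,-.1):
        u,v=proj(f,o['tool_pos']+[0,0,q]).round().astype(int); print(q,(u,v),h[v,u-10:u+11].tolist())
E
```

```text
[0.54029507 0.25514208 0.24890962] [ 0.56837245 -0.06113389 -2.23418933] 27.58011906644814
[0.53254469 0.04197503 0.26831616]
total [-0.0258 -0.7106  0.0647] [ 0.0015 -0.2923 -0.1363] rows>= 3.8
S [[404.6, 219.1], [400.6, 233.3], [396.9, 246.6], [393.8, 257.4], [391.0, 267.5]]
-0.04 (np.int64(396), np.int64(250)) [[20, 75, 194], [20, 76, 195], [21, 74, 194], [21, 74, 194], [21, 74, 196], [21, 75, 195], [19, 98, 133], [17, 121, 84], [16, 121, 82], [16, 109, 89], [17, 111, 92], [15, 114, 92], [16, 112, 93], [16, 115, 91], [16, 110, 90], [16, 112, 89], [16, 112, 89], [18, 87, 108], [20, 71, 157], [21, 66, 165], [22, 64, 164]]
-0.05 (np.int64(395), np.int64(254)) [[21, 75, 194], [21, 76, 194], [21, 74, 194], [21, 75, 195], [21, 74, 196], [20, 76, 194], [19, 102, 130], [19, 149, 82], [18, 158, 87], [18, 149, 94], [18, 150, 97], [18, 149, 101], [19, 150, 97], [20, 150, 95], [19, 155, 89], [19, 130, 104], [19, 85, 177], [19, 79, 191], [20, 77, 192], [20, 77, 193], [20, 78, 194]]
-0.06 (np.int64(394), np.int64(257)) [[20, 79, 194], [20, 76, 194], [20, 78, 192], [20, 76, 194], [20, 77, 196], 
[... 3566 characters left out ...]
p.int64(203), np.int64(169)) [[21, 69, 221], [21, 69, 221], [21, 68, 221], [21, 69, 222], [21, 69, 224], [21, 69, 224], [20, 73, 218], [20, 87, 193], [20, 113, 163], [20, 128, 152], [20, 125, 149], [20, 111, 152], [20, 87, 178], [21, 73, 211], [21, 69, 218], [21, 70, 219], [21, 70, 219], [21, 70, 219], [21, 69, 219], [21, 71, 219], [21, 70, 219]]
-0.1 (np.int64(203), np.int64(172)) [[21, 70, 222], [21, 70, 222], [21, 69, 221], [21, 69, 221], [21, 68, 220], [21, 70, 220], [21, 70, 220], [21, 70, 221], [21, 71, 220], [21, 71, 220], [21, 69, 221], [21, 69, 223], [21, 69, 225], [21, 68, 225], [21, 68, 225], [21, 69, 223], [21, 68, 222], [21, 69, 222], [21, 69, 221], [21, 70, 220], [21, 68, 220]]
```

The drift hangs straight in the grip, with its tip 90 mm ahead of the TCP.

Emit:
move_arm([
  [[0, 0, 0.0647, 0, 0, 0, 0], [-0.0037, -0.1015, 0, 0, -0.0418, -0.0195, 0], [-0.0037, -0.1015, 0, 0, -0.0418, -0.0195, 0], [-0.0037, -0.1015, 0, 0, -0.0418, -0.0195, 0], [-0.0037, -0.1015, 0, 0, -0.0418, -0.0195, 0], [-0.0037, -0.1015, 0, 0, -0.0418, -0.0195, 0], [-0.0037, -0.1015, 0, 0, -0.0418, -0.0195, 0], [-0.0037, -0.1015, 0, 0, -0.0418, -0.0195, 0], [0, 0, 0, 0, 0, 0, 0], [0, 0, 0, 0, 0, 0, 0]],
])

```text
time: 14.8
tool_pos: [0.5331, 0.0424, 0.2692]
tool_rot: [[-0.901, 0.104, 0.421], [0.093, 0.995, -0.045], [-0.424, -0.001, -0.906]]
wrist_force: [0.8, -0.4, -1.6]
grip_width: 0.298
gripper_force: 54.9
```

```bash
python3 st.py; python3 - <<'E'
from h import *
O,R=pickle.load(open('hub.pkl','rb'));go(O+R@[.002,.0012,.160],tool(R))
print('10mm',-R[:,2]*.01/.3)
W=grab('wrist');S=grab('scene');pickle.dump((W,S,get_obs()),open('F6.pkl','wb'))
for f in(W,S): print('tip',proj(f,O+R@[.002,.0012,.07]),'headtop',proj(f,O+R@[.0029,.0012,.038]))
E
```

```text
14.8 TCP in hub mm [  2.9   1.7 160.6] F hub [ 0.1 -0.3 -1.8] 0.29804501282343865
total [-0.002  -0.0015 -0.0029] [0.0011 0.0007 0.0005] rows>= 0.0
10mm [ 0.0140126  -0.00144861 -0.03021026]
tip [272.11597135 219.25306072] headtop [272.33965739 208.39568402]
tip [309.47979105 193.07888436] headtop [302.89225358 205.21948088]
```

Emit:
move_arm([
  [[0.014, -0.0014, -0.0302, 0, 0, 0, 0], [0.014, -0.0014, -0.0302, 0, 0, 0, 0], [0.007, -0.0007, -0.0151, 0, 0, 0, 0], [0, 0, 0, 0, 0, 0, 0]],
])

```text
time: 15.4
tool_pos: [0.5437, 0.0412, 0.2462]
tool_rot: [[-0.901, 0.103, 0.422], [0.093, 0.995, -0.045], [-0.424, -0.002, -0.906]]
wrist_force: [0.4, -0.4, -2.1]
grip_width: 0.294
gripper_force: 54.9
```

```bash
python3 st.py
```

```text
15.4 TCP in hub mm [  2.8   1.6 135.3] F hub [-0.5 -0.3 -2.1] 0.2935159092732212
```

Emit:
move_arm([
  [[0.0042, -0.0004, -0.0091, 0, 0, 0, 0], [0.0042, -0.0004, -0.0091, 0, 0, 0, 0], [0, 0, 0, 0, 0, 0, 0]],
])

```text
time: 15.78
tool_pos: [0.5462, 0.0409, 0.2414]
tool_rot: [[-0.9, 0.103, 0.423], [0.093, 0.995, -0.045], [-0.425, -0.002, -0.905]]
wrist_force: [-0.3, 0.0, -1.1]
grip_width: 0.295
gripper_force: 54.9
```

```bash
python3 st.py
```

```text
15.775 TCP in hub mm [  3.1   1.5 129.8] F hub [-0.7 -0.  -0.8] 0.29469671085915505
```

Emit:
move_arm([
  [[0.0042, -0.0004, -0.0091, 0, 0, 0, 0], [0, 0, 0, 0, 0, 0, 0]],
])

```text
time: 16.02
tool_pos: [0.5475, 0.0408, 0.2386]
tool_rot: [[-0.9, 0.103, 0.422], [0.093, 0.995, -0.046], [-0.425, -0.002, -0.905]]
wrist_force: [0.3, 0.3, -1.2]
grip_width: 0.297
gripper_force: 54.9
```

```bash
python3 st.py
```

```text
16.025 TCP in hub mm [  3.    1.5 126.8] F hub [-0.3  0.3 -1.2] 0.29658215910894214
```

Emit:
move_arm([
  [[0.0028, -0.0003, -0.006, 0, 0, 0, 0], [0, 0, 0, 0, 0, 0, 0]],
])

```text
time: 16.27
tool_pos: [0.5484, 0.0407, 0.2372]
tool_rot: [[-0.9, 0.103, 0.423], [0.093, 0.995, -0.045], [-0.425, -0.002, -0.905]]
wrist_force: [0.2, -0.3, -0.3]
grip_width: 0.297
gripper_force: 54.9
```

```bash
python3 st.py
```

```text
16.275 TCP in hub mm [  3.3   1.6 125. ] F hub [ 0.1 -0.3 -0.3] 0.29692065267946677
```

Emit:
move_arm([
  [[0.0042, -0.0004, -0.0091, 0, 0, 0, 0], [0, 0, 0, 0, 0, 0, 0]],
])

```text
time: 16.52
tool_pos: [0.5497, 0.0406, 0.2343]
tool_rot: [[-0.9, 0.103, 0.423], [0.093, 0.995, -0.045], [-0.425, -0.002, -0.905]]
wrist_force: [-1.1, -0.0, 0.9]
grip_width: 0.296
gripper_force: 54.9
```

```bash
python3 st.py
```

```text
16.525 TCP in hub mm [  3.2   1.6 121.9] F hub [-0.6 -0.2  1.3] 0.29641451505453026
```

Emit:
move_arm([
  [[0.0042, -0.0004, -0.0091, 0, 0, 0, 0], [0, 0, 0, 0, 0, 0, 0]],
])

```text
time: 16.77
tool_pos: [0.551, 0.0405, 0.2315]
tool_rot: [[-0.9, 0.103, 0.423], [0.093, 0.995, -0.045], [-0.425, -0.002, -0.905]]
wrist_force: [-1.1, 0.4, 1.3]
grip_width: 0.293
gripper_force: 54.9
```

```bash
python3 st.py
```

```text
16.775 TCP in hub mm [  3.2   1.6 118.9] F hub [-0.5  0.3  1.6] 0.2930701660213741
```

Emit:
move_arm([
  [[-0.014, 0.0014, 0.0302, 0, 0, 0, 0], [-0.021, 0.0021, 0.0453, 0, 0, 0, 0], [0, 0, 0, 0, 0, 0, 0], [0.014, -0.0014, -0.0302, 0, 0, 0, 0], [0.014, -0.0014, -0.0302, 0, 0, 0, 0], [0.007, -0.0007, -0.0151, 0, 0, 0, 0], [0.0042, -0.0004, -0.0091, 0, 0, 0, 0], [0, 0, 0, 0, 0, 0, 0]],
])

```text
time: 17.77
tool_pos: [0.5516, 0.0404, 0.2283]
tool_rot: [[-0.901, 0.103, 0.421], [0.093, 0.995, -0.045], [-0.424, -0.002, -0.906]]
wrist_force: [-3.3, -0.0, 1.4]
grip_width: 0.291
gripper_force: 54.9
```

```bash
python3 st.py
```

```text
17.775 TCP in hub mm [  2.4   1.6 115.6] F hub [-2.4 -0.4  2.6] 0.2914377352164502
```

Emit:
move_arm([
  [[0.0028, -0.0003, -0.006, 0, 0, 0, 0], [0, 0, 0, 0, 0, 0, 0]],
])

```text
time: 18.02
tool_pos: [0.5524, 0.0404, 0.2271]
tool_rot: [[-0.901, 0.103, 0.422], [0.093, 0.995, -0.045], [-0.424, -0.002, -0.906]]
wrist_force: [-7.8, 0.2, 5.6]
grip_width: 0.297
gripper_force: 54.9
```

```bash
python3 st.py
```

```text
18.025 TCP in hub mm [  2.6   1.6 114.2] F hub [-4.7 -0.6  8.4] 0.2970011998295989
```

Emit:
move_arm([
  [[-0.014, 0.0014, 0.0302, 0, 0, 0, 0], [-0.021, 0.0021, 0.0453, 0, 0, 0, 0], [0, 0, 0, 0, 0, 0, 0], [0.014, -0.0014, -0.0302, 0, 0, 0, 0], [0.014, -0.0014, -0.0302, 0, 0, 0, 0], [0.007, -0.0007, -0.0151, 0, 0, 0, 0], [0.0028, -0.0003, -0.006, 0, 0, 0, 0], [0, 0, 0, 0, 0, 0, 0]],
])

```text
time: 19.02
tool_pos: [0.5532, 0.0402, 0.2252]
tool_rot: [[-0.901, 0.103, 0.422], [0.093, 0.995, -0.046], [-0.424, -0.002, -0.906]]
wrist_force: [-8.4, -1.0, 7.0]
grip_width: 0.295
gripper_force: 54.9
```

```bash
python3 st.py
```

```text
19.025 TCP in hub mm [  2.6   1.5 112.2] F hub [-4.5 -1.8  9.9] 0.29500429803053957
```

Emit:
move_arm([
  [[0.0021, -0.0002, -0.0045, 0, 0, 0, 0], [0, 0, 0, 0, 0, 0, 0]],
])

```text
time: 19.27
tool_pos: [0.5536, 0.0402, 0.2252]
tool_rot: [[-0.9, 0.103, 0.423], [0.092, 0.995, -0.046], [-0.425, -0.002, -0.905]]
wrist_force: [-15.9, -0.3, 19.2]
grip_width: 0.295
gripper_force: 54.9
```

```bash
python3 st.py
```

```text
19.275 TCP in hub mm [  3.    1.6 112. ] F hub [-6.2 -2.  24.1] 0.2950542267612111
```

Emit:
move_arm([
  [[-0.0161, 0.0016, 0.0347, 0, 0, 0, 0], [-0.021, 0.0021, 0.0453, 0, 0, 0, 0], [0, 0, 0, 0, 0, 0, 0], [0, 0, 0, 0, 0, 0, 0]],
])

```text
time: 19.77
tool_pos: [0.5433, 0.0412, 0.2477]
tool_rot: [[-0.9, 0.103, 0.423], [0.093, 0.995, -0.045], [-0.425, -0.002, -0.905]]
wrist_force: [0.3, -0.3, -1.5]
grip_width: 0.291
gripper_force: 54.9
```

```bash
python3 st.py; python3 - <<'E'
from h import *
O,R=pickle.load(open('hub.pkl','rb'))
S=grab('scene');D=grab('side');W=grab('wrist');pickle.dump((S,D,W),open('F7.pkl','wb'))
S0,D0,_=pickle.load(open('F3.pkl','rb'))
# changed pixels around key before/after, row extents; expected projections of head-top corners hand-tight/home
for a,b,n in((S0,S,'S'),(D0,D,'D')):
    for h in(.016,.0,): print(n,'under gap',h,'top corners',[proj(b,O+R@[x,y,h+.022]).round(1).tolist() for x in(-.0095,.0155) for y in(-.007,.0095)])
    u,v=proj(b,O+R@[.003,.001,.02]).astype(int)
    for nm,f in(('before',a),('after',b)):
        g=cv2.cvtColor(f['image'],cv2.COLOR_RGB2GRAY); print(nm,(u,v));print(g[v-14:v+10:1,u-10:u+11:1])
E
```

```text
19.775 TCP in hub mm [  3.1   1.6 136.8] F hub [-0.3 -0.3 -1.5] 0.29149957870720733
S under gap 0.016 top corners [[305.7, 202.7], [309.5, 207.8], [296.2, 202.7], [300.0, 207.8]]
S under gap 0.0 top corners [[302.6, 208.6], [306.4, 213.7], [293.2, 208.6], [296.9, 213.8]]
before (np.int64(299), np.int64(211))
[[122 123 123 120 118 117 121 131 165 176 177 179 177 176 178 176 176 177
  179 180 179]
 [134 137 138 125 119 117 116 119 131 164 169 177 177 177 176 177 177 177
  176 179 180]
 [165 172 167 132 122 120 118 117 119 125 130 164 176 178 177 177 176 176
  176 177 178]
 [135 157 135 121 122 121 121 118 117 119 120 130 162 176 179 177 177 176
  176 176 176]
 [117 119 116 117 122 122 121 120 118 118 120 119 129 170 176 176 178 177
  176 177 177]
 [117 116 115 116 118 121 122 120 119 117 118 118 125 163 175 175 177 175
  177 177 175]
 [116 116 116 116 117 117 122 119 126 125 127 125 126 136 166 172 174 177
  175 176 176]
 [129 131 131 131 130 129 131 117 145 149 149 149 148 148 148 157 162 173
  177 177 175]
 [163 160 160 161 153 151 157 127 154 159 158 156 155 154 155 154 155 164
  17
[... 7357 characters left out ...]
2 192 205 209 205 200 203 208 207 200 180 148 125 119 130 162
  197 214 218]
 [165 186 200 211 216 215 205 184 184 198 194 175 146 124 119 117 123 144
  183 210 214]
 [194 207 214 217 218 216 206 174 154 164 161 141 123 118 118 118 119 133
  171 203 206]
 [191 197 213 218 218 216 208 183 141 121 121 120 118 118 118 117 119 130
  159 189 202]
 [174 182 210 217 215 208 193 170 132 102 103 115 118 118 118 115 118 130
  151 176 200]
 [188 196 211 212 201 183 161 142 120 101  98 111 118 120 118 112 120 133
  149 168 195]
 [208 209 210 198 173 148 134 126 120 107  98 107 117 119 116 117 131 143
  155 175 199]
 [214 211 198 171 142 127 124 123 119 108  93  94 103 108 114 123 138 152
  173 197 210]]
```

Emit:
move_arm([
  [[0.014, -0.0014, -0.0302, 0, 0, 0, 0], [0.014, -0.0014, -0.0302, 0, 0, 0, 0], [0.0077, -0.0008, -0.0166, 0, 0, 0, 0], [0.0028, -0.0003, -0.006, 0, 0, 0, 0], [0, 0, 0, 0, 0, 0, 0]],
])

```text
time: 20.55
tool_pos: [0.5543, 0.0401, 0.2253]
tool_rot: [[-0.9, 0.103, 0.424], [0.092, 0.995, -0.046], [-0.427, -0.002, -0.904]]
wrist_force: [-18.3, 0.0, 22.3]
grip_width: 0.294
gripper_force: 55.0
```

```bash
python3 st.py
```

```text
20.55 TCP in hub mm [  3.6   1.5 111.8] F hub [-7.  -1.9 27.9] 0.29435812706896874
```

The key is bottomed: 28 N with no further travel, after several separate taps. I'll lift off and take the drift back.

Emit:
move_arm([
  [[-0.014, 0.0014, 0.0302, 0, 0, 0, 0], [-0.042, 0.0042, 0.0906, 0, 0, 0, 0], [-0.028, 0.0028, 0.0604, 0, 0, 0, 0], [0, 0, 0, 0, 0, 0, 0], [0, 0, 0, 0, 0, 0, 0]],
])

```text
time: 21.18
tool_pos: [0.5295, 0.0425, 0.2763]
tool_rot: [[-0.901, 0.103, 0.422], [0.093, 0.995, -0.045], [-0.424, -0.002, -0.906]]
wrist_force: [0.0, -0.5, -1.6]
grip_width: 0.293
gripper_force: 55.0
```

```bash
python3 st.py; python3 -c "
from h import *
go([.5408,.2551,.260],tool(rot(np.radians(6),0)))"
```

```text
21.175 TCP in hub mm [  2.6   1.4 168.5] F hub [-0.6 -0.5 -1.5] 0.2928435471863597
total [ 0.0375  0.7086 -0.0544] [0.001  0.2924 0.1364] rows>= 3.7
```

Emit:
move_arm([
  [[0.0054, 0.1012, 0, 0, 0.0418, 0.0195, 0], [0.0054, 0.1012, 0, 0, 0.0418, 0.0195, 0], [0.0054, 0.1012, 0, 0, 0.0418, 0.0195, 0], [0.0054, 0.1012, 0, 0, 0.0418, 0.0195, 0], [0.0054, 0.1012, 0, 0, 0.0418, 0.0195, 0], [0.0054, 0.1012, 0, 0, 0.0418, 0.0195, 0], [0.0054, 0.1012, 0, 0, 0.0418, 0.0195, 0], [0, 0, -0.0544, 0, 0, 0, 0], [0, 0, 0, 0, 0, 0, 0], [0, 0, 0, 0, 0, 0, 0]],
])

```text
time: 22.42
tool_pos: [0.5412, 0.2548, 0.2607]
tool_rot: [[-0.995, -0.105, 0.001], [-0.105, 0.995, -0.001], [-0.001, -0.002, -1.0]]
wrist_force: [-0.3, -0.4, -1.9]
grip_width: 0.295
gripper_force: 55.0
```

```bash
python3 - <<'E'
from h import *
go([.5408,.2551,.172],tool(rot(np.radians(6),0)))
P=[]
S0,D0,o0=pickle.load(open('F5.pkl','rb'))
S=grab('scene');D=grab('side');o=get_obs();print(o0['tool_pos'],o['tool_pos'],o['wrist_force'])
def rod(f,p):
    h=cv2.cvtColor(f['image'],cv2.COLOR_RGB2HSV); out=[]
    for q in(-.05,-.065,-.08):
        u,v=proj(f,p+[0,0,q]).round().astype(int); s=np.clip(h[v,u-9:u+8 if f is D or f is D0 else u+6,1].astype(float)-85,0,None); w=s*(h[v,u-9:u-9+len(s),0]>=18); out.append((round(float((w*np.arange(u-9,u-9+len(s))).sum()/w.sum()-proj(f,p+[0,0,q])[0]-(0)),2)))
    return out
for a in(S0,D0): print('then',rod(a,o0['tool_pos']))
for a in(S,D): print('now',rod(a,o['tool_pos']))
E
```

```text
total [-0.0012  0.0009 -0.2957] [ 0.001   0.0005 -0.    ] rows>= 1.6
[0.54029507 0.25514208 0.24890962] [0.54128131 0.25479648 0.26156218] [ 0.05210218 -0.40536031 -1.63029951]
then [0.88, 0.87, 1.02]
then [-0.16, -0.06, -0.05]
now [1.2, 1.08, 0.95]
now [-0.09, -0.12, -0.18]
```

Emit:
move_arm([
  [[0, 0, -0.1, 0, 0, 0, 0], [0, 0, -0.1, 0, 0, 0, 0], [0, 0, -0.1, 0, 0, 0, 0], [0, 0, -0.06, 0, 0, 0, 0], [0, 0, -0.03, 0, 0, 0, 0], [0, 0, 0, 0, 0, 0, 0]],
])

```text
time: 23.28
tool_pos: [0.5411, 0.2549, 0.1443]
tool_rot: [[-0.994, -0.105, 0.001], [-0.105, 0.994, -0.001], [-0.001, -0.001, -1.0]]
wrist_force: [-0.0, 0.8, -1.2]
grip_width: 0.298
gripper_force: 55.0
```

Emit:
move_arm([
  [[0, 0, -0.03, 0, 0, 0, 0], [0, 0, -0.02, 0, 0, 0, 0], [0, 0, 0, 0, 0, 0, 0]],
])

```text
time: 23.65
tool_pos: [0.5407, 0.255, 0.1286]
tool_rot: [[-0.994, -0.105, 0.0], [-0.105, 0.994, -0.002], [-0.0, -0.002, -1.0]]
wrist_force: [-0.7, 0.6, -1.3]
grip_width: 0.297
gripper_force: 55.0
```

Emit:
move_arm([
  [[0, 0, -0.035, 0, 0, 0, 0], [0, 0, -0.03, 0, 0, 0, 0], [0, 0, -0.016, 0, 0, 0, 0], [0, 0, 0, 0, 0, 0, 0]],
])

```text
time: 24.15
tool_pos: [0.5407, 0.255, 0.1041]
tool_rot: [[-0.994, -0.105, 0.0], [-0.105, 0.994, -0.002], [0.0, -0.002, -1.0]]
wrist_force: [0.2, -0.2, -2.0]
grip_width: 0.297
gripper_force: 55.0
```

Emit:
move_arm([
  [[0, 0, -0.006, 0, 0, 0, 0], [0, 0, 0, 0, 0, 0, 0]],
])

```text
time: 24.4
tool_pos: [0.5411, 0.2551, 0.1031]
tool_rot: [[-0.994, -0.105, 0.001], [-0.105, 0.994, -0.001], [-0.001, -0.001, -1.0]]
wrist_force: [-1.1, 0.1, -0.5]
grip_width: 0.296
gripper_force: 55.0
```

Emit:
move_arm([
  [[0, 0, -0.004, 0, 0, 0, 0], [0, 0, 0, 0, 0, 0, 0]],
])

```text
time: 24.65
tool_pos: [0.541, 0.2551, 0.1018]
tool_rot: [[-0.994, -0.105, 0.001], [-0.105, 0.994, -0.001], [-0.001, -0.001, -1.0]]
wrist_force: [0.5, 0.4, -1.7]
grip_width: 0.296
gripper_force: 55.0
```

Emit:
move_arm([
  [[0, 0, -0.002, 0, 0, 0, 0], [0, 0, 0, 0, 0, 0, 0]],
])

```text
time: 24.9
tool_pos: [0.541, 0.2551, 0.1011]
tool_rot: [[-0.994, -0.105, 0.001], [-0.105, 0.994, -0.001], [-0.001, -0.001, -1.0]]
wrist_force: [-0.3, 0.2, -1.1]
grip_width: 0.295
gripper_force: 55.0
```

Emit:
move_arm([
  [[0, 0, -0.003, 0, 0, 0, 0], [0, 0, 0, 0, 0, 0, 0]],
])

```text
time: 25.15
tool_pos: [0.5412, 0.2551, 0.1009]
tool_rot: [[-0.994, -0.105, 0.002], [-0.105, 0.994, -0.001], [-0.002, -0.001, -1.0]]
wrist_force: [-1.0, -0.7, 3.7]
grip_width: 0.297
gripper_force: 55.0
```

Emit:
move_arm([
  [[0, 0, 0, 0, 0, 0, 0.4], [0, 0, 0, 0, 0, 0, 0.6], [0, 0, 0, 0, 0, 0, 0.7], [0, 0, 0, 0, 0, 0, 0.7], [0, 0, 0.05, 0, 0, 0, 0.7], [0, 0, 0.1, 0, 0, 0, 0.7], [0, 0, 0.15, 0, 0, 0, 0.7], [0, 0, 0.15, 0, 0, 0, 0.7], [0, 0, 0, 0, 0, 0, 0.7], [0, 0, 0, 0, 0, 0, 0.7]],
])

```text
time: 26.4
tool_pos: [0.5407, 0.255, 0.2354]
tool_rot: [[-0.994, -0.105, 0.001], [-0.105, 0.994, -0.001], [-0.001, -0.001, -1.0]]
wrist_force: [0.1, -0.5, -0.4]
grip_width: 0.703
gripper_force: 0.0
```

```bash
python3 - <<'E'
from h import *
S0,D0,_=pickle.load(open('F4.pkl','rb'));S7,D7,_=pickle.load(open('F7.pkl','rb'));O,R=pickle.load(open('hub.pkl','rb'))
S=grab('scene');D=grab('side')
for n,a,b in(('S',S0,S),('D',D0,D)):
    g=[]
    for f in(a,b):
        h=cv2.cvtColor(f['image'],cv2.COLOR_RGB2HSV); u,v=proj(f,[.54,.254,.105]).astype(int); r=22; z=np.zeros(h.shape[:2],np.uint8); z[v-r:v+r,u-r:u+r]=255
        m=cv2.morphologyEx(cv2.inRange(h,(13,75,60),(18,126,255))&z,2,np.ones((3,3),np.uint8)); c=max(cv2.findContours(m,0,1)[0],key=cv2.contourArea); g.append(cv2.minAreaRect(c))
    print(n,g)
# key head: lower edge of bright top face in scene, columns right of image
g=cv2.cvtColor(S['image'],cv2.COLOR_RGB2GRAY).astype(int)
print(g[206:220,299:307:2]); print('home top corner rows',[proj(S,O+R@[x,.0095,.022]).round(1).tolist() for x in(-.0095,.0155)])
print(get_obs()['time'])
E
```

```text
S [((386.5588684082031, 284.2647399902344), (15.279744148254395, 30.802024841308594), 14.03624439239502), ((387.2647399902344, 283.9411926269531), (15.037208557128906, 31.28709602355957), 14.03624439239502)]
D [((204.91806030273438, 186.09837341308594), (22.452863693237305, 7.786073684692383), 84.80557250976562), ((204.59384155273438, 186.04779052734375), (22.55036163330078, 7.711522102355957), 83.2901611328125)]
[[111 113 134 175]
 [111 110 114 131]
 [113 115 108 110]
 [136 136 126 110]
 [161 163 171 112]
 [164 163 164 122]
 [163 164 164 139]
 [161 160 160 155]
 [144 142 142 139]
 [125 127 125 116]
 [124 123 124  79]
 [123 125 124  63]
 [123 122 119  54]
 [121 121 103  53]]
home top corner rows [[306.4, 213.7], [296.9, 213.8]]
26.5
```

```bash
python3 -c "
from cell import job_done
print(job_done())"
```

```text
the job is handed in; nothing more can be done
None
```

The key was set hand-tight and released, then driven home with four separate drift taps (28 N at the end with no further travel); the drift is back upright in its hole, and the job was handed in at about 26.5 s with no verdict returned.

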